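# Stack the columns on the V-rack and chock both layers

## Task

First take the roll of tape off the column rack and set it flat on the bench well clear of the rack. Then lay the steel columns in the rack, every one with its thin stub end at the open end, away from the upright end board: one in each of the two Vs of the rack, then the grey keeper squarely over those two so that its Vs straddle them, then the remaining one or two in the keeper's upper Vs. Last, chock the upper layer by setting the white chock on the keeper between the upper Vs, its feet astride the spine; leave everything at rest and do not knock over the bottles.

Things in the scene. Friction and masses are not known exactly. Their poses are not given: they have to be found in the camera images.
- rack: fixed column rack; origin on the bench under its middle; x runs along the columns to the upright aluminium end board, y across its two Vs, z up. Base plate 8 mm thick, x -46 to +74 mm, 156 mm wide. The end board is at x = +68 to +74 mm, 78 mm high; the other end is open. Bench x 0.40 to 0.52, y -0.48 to 0.48 holds only listed things; instruments 0.18 m high stand behind x = 0.54.
- rack_keeper_seat (a point): 68 mm above the rack's origin, axes as the rack: where keeper_grip lies when the keeper is properly seated on two lower columns
- rack_v_left (a point): lower left V (rack y = +50 mm): where the middle of a column lies when seated, 41 mm above the bench; axes as the rack. Two grey bearers, 16 mm thick, centred at x = -30 and +30 mm, flat tops 36 mm above the bench; the gap between them is open down to the base plate for fingers. Each V: 90 degrees, 24 mm wide at the mouth, 12 mm deep.
- rack_v_right (a point): lower right V of the rack (rack y = -50 mm): likewise
- keeper_grip (a point): keeper: loose grey frame, 0.25 kg, 76 x 148 x 34 mm (x, y, z): two bearers like the rack's at x = -30 and +30 mm, with two Vs below and two above, joined by an aluminium spine along x, 16 x 16 mm, 44 mm clear. Point at the spine's middle, 22 mm above the underside. Grasp the spine across y, fingers opened to 50 mm at most. Same either way round.
- keeper_v_a (a point): upper V of the keeper at its y = +50 mm, 17 mm above keeper_grip: where the middle of a column lies when seated there (V size as on the rack)
- keeper_v_b (a point): upper V of the keeper at its y = -50 mm: likewise
- keeper_chock_seat (a point): level with the flat tops of the keeper's bearers, 12 mm above keeper_grip: where chock_base lies when the chock is seated; axes as the keeper
- chock_grip (a point): chock: loose white stepped wedge, 0.15 kg, 80 x 62 x 62 mm (x, y, z), with an upright grip fin along x, 50 mm long, 14 mm thick (y), 28 to 62 mm above the underside. Point in the fin, 50 mm above the underside of the feet; grasp across y. It starts standing on its feet. x goes along the columns, same either way round.
- chock_base (a point): underside of the chock's body, 10 mm above the ends of its two feet, 40 mm under chock_grip. Feet 32 mm long (x), at y = +-13 to +-21 mm: on the keeper they go astride the spine (5 mm free each side) between the bearers (6 mm free each way), and the body rests on the bearers' flat tops, between the upper Vs.
- tape_roll_mid (a point): roll of yellow tape, under 0.1 kg, 60 mm in diameter, 16 mm high, left lying flat on top of the rack's bearers; point at its middle, 8 mm above its underside. Grasp across its diameter.
- column_0_mid (a point): steel column, 0.2 kg, 140 mm long; 3 or 4 are present (None from the start: absent). Round barrel, 24 mm diameter, 90 mm long, a hexagon nut (34 mm across flats, 14 mm long) at each end, beyond one nut a thin stub (14 mm, 22 mm long). Point: barrel middle, on the axis (17 mm up on the bench, where it does not roll); x points to the stub. In a V a nut lies outside each bearer, 7 mm free each way.
- column_0_stub (a point): end of this column's thin stub, 81 mm from the middle
- column_1_mid (a point): steel column, 0.2 kg, 140 mm long; 3 or 4 are present (None from the start: absent). Round barrel, 24 mm diameter, 90 mm long, a hexagon nut (34 mm across flats, 14 mm long) at each end, beyond one nut a thin stub (14 mm, 22 mm long). Point: barrel middle, on the axis (17 mm up on the bench, where it does not roll); x points to the stub. In a V a nut lies outside each bearer, 7 mm free each way.
- column_1_stub (a point): end of this column's thin stub, 81 mm from the middle
- column_2_mid (a point): steel column, 0.2 kg, 140 mm long; 3 or 4 are present (None from the start: absent). Round barrel, 24 mm diameter, 90 mm long, a hexagon nut (34 mm across flats, 14 mm long) at each end, beyond one nut a thin stub (14 mm, 22 mm long). Point: barrel middle, on the axis (17 mm up on the bench, where it does not roll); x points to the stub. In a V a nut lies outside each bearer, 7 mm free each way.
- column_2_stub (a point): end of this column's thin stub, 81 mm from the middle
- column_3_mid (a point): steel column, 0.2 kg, 140 mm long; 3 or 4 are present (None from the start: absent). Round barrel, 24 mm diameter, 90 mm long, a hexagon nut (34 mm across flats, 14 mm long) at each end, beyond one nut a thin stub (14 mm, 22 mm long). Point: barrel middle, on the axis (17 mm up on the bench, where it does not roll); x points to the stub. In a V a nut lies outside each bearer, 7 mm free each way.
- column_3_stub (a point): end of this column's thin stub, 81 mm from the middle
- bottle_brown: bystander, to be left standing: brown bottle with blue cap, 66 x 66 x 130 mm; origin at the middle of its underside
- bottle_white: bystander, to be left standing: white bottle with red cap, 52 x 52 x 106 mm; origin at the middle of its underside

How it is judged (in metres and radians):
On the way, in this order (a step that is already met when the one before it is completed fails the run):
1. the roll of tape lies flat on the bench, clear of the rack (horizontal distance between tape_roll_mid and rack_keeper_seat above 0.13 m and height (world z) of tape_roll_mid below 0.02 m and angle between tape_roll_mid's own z axis and vertical below 0.15 rad), for 0.2 s.
2. a column lies in each of the rack's two Vs, stub at the open end (((distance between column_0_mid and rack_v_left below 0.013 m and angle between the x axis of column_0_mid and the x axis of rack, either way round below 0.12 rad and x of column_0_stub in the frame of rack below -0.05 m) or (distance between column_1_mid and rack_v_left below 0.013 m and angle between the x axis of column_1_mid and the x axis of rack, either way round below 0.12 rad and x of column_1_stub in the frame of rack below -0.05 m) or (distance between column_2_mid and rack_v_left below 0.013 m and angle between the x axis of column_2_mid and the x axis of rack, either way round below 0.12 rad and x of column_2_stub in the frame of rack below -0.05 m) or (distance between column_3_mid and rack_v_left below 0.013 m and angle between the x axis of column_3_mid and the x axis of rack, either way round below 0.12 rad and x of column_3_stub in the frame of rack below -0.05 m)) and ((distance between column_0_mid and rack_v_right below 0.013 m and angle between the x axis of column_0_mid and the x axis of rack, either way round below 0.12 rad and x of column_0_stub in the frame of rack below -0.05 m) or (distance between column_1_mid and rack_v_right below 0.013 m and angle between the x axis of column_1_mid and the x axis of rack, either way round below 0.12 rad and x of column_1_stub in the frame of rack below -0.05 m) or (distance between column_2_mid and rack_v_right below 0.013 m and angle between the x axis of column_2_mid and the x axis of rack, either way round below 0.12 rad and x of column_2_stub in the frame of rack below -0.05 m) or (distance between column_3_mid and rack_v_right below 0.013 m and angle between the x axis of column_3_mid and the x axis of rack, either way round below 0.12 rad and x of column_3_stub in the frame of rack below -0.05 m))), for 0.2 s.
3. the keeper is seated over the two lower columns (all of step 2 and distance between keeper_grip and rack_keeper_seat below 0.013 m and angle between the x axis of keeper_grip and the x axis of rack, either way round below 0.1 rad and angle between keeper_grip's own z axis and vertical below 0.07 rad), for 0.2 s.
4. every column lies in a V, stub at the open end (all of step 3 and ((distance between column_0_mid and rack_v_left below 0.013 m and angle between the x axis of column_0_mid and the x axis of rack, either way round below 0.12 rad and x of column_0_stub in the frame of rack below -0.05 m) or (distance between column_0_mid and rack_v_right below 0.013 m and angle between the x axis of column_0_mid and the x axis of rack, either way round below 0.12 rad and x of column_0_stub in the frame of rack below -0.05 m) or (distance between column_0_mid and keeper_v_a below 0.013 m and angle between the x axis of column_0_mid and the x axis of rack, either way round below 0.12 rad and x of column_0_stub in the frame of rack below -0.05 m) or (distance between column_0_mid and keeper_v_b below 0.013 m and angle between the x axis of column_0_mid and the x axis of rack, either way round below 0.12 rad and x of column_0_stub in the frame of rack below -0.05 m)) and ((distance between column_1_mid and rack_v_left below 0.013 m and angle between the x axis of column_1_mid and the x axis of rack, either way round below 0.12 rad and x of column_1_stub in the frame of rack below -0.05 m) or (distance between column_1_mid and rack_v_right below 0.013 m and angle between the x axis of column_1_mid and the x axis of rack, either way round below 0.12 rad and x of column_1_stub in the frame of rack below -0.05 m) or (distance between column_1_mid and keeper_v_a below 0.013 m and angle between the x axis of column_1_mid and the x axis of rack, either way round below 0.12 rad and x of column_1_stub in the frame of rack below -0.05 m) or (distance between column_1_mid and keeper_v_b below 0.013 m and angle between the x axis of column_1_mid and the x axis of rack, either way round below 0.12 rad and x of column_1_stub in the frame of rack below -0.05 m)) and ((distance between column_2_mid and rack_v_left below 0.013 m and angle between the x axis of column_2_mid and the x axis of rack, either way round below 0.12 rad and x of column_2_stub in the frame of rack below -0.05 m) or (distance between column_2_mid and rack_v_right below 0.013 m and angle between the x axis of column_2_mid and the x axis of rack, either way round below 0.12 rad and x of column_2_stub in the frame of rack below -0.05 m) or (distance between column_2_mid and keeper_v_a below 0.013 m and angle between the x axis of column_2_mid and the x axis of rack, either way round below 0.12 rad and x of column_2_stub in the frame of rack below -0.05 m) or (distance between column_2_mid and keeper_v_b below 0.013 m and angle between the x axis of column_2_mid and the x axis of rack, either way round below 0.12 rad and x of column_2_stub in the frame of rack below -0.05 m)) and ((distance between column_3_mid and rack_v_left below 0.013 m and angle between the x axis of column_3_mid and the x axis of rack, either way round below 0.12 rad and x of column_3_stub in the frame of rack below -0.05 m) or (distance between column_3_mid and rack_v_right below 0.013 m and angle between the x axis of column_3_mid and the x axis of rack, either way round below 0.12 rad and x of column_3_stub in the frame of rack below -0.05 m) or (distance between column_3_mid and keeper_v_a below 0.013 m and angle between the x axis of column_3_mid and the x axis of rack, either way round below 0.12 rad and x of column_3_stub in the frame of rack below -0.05 m) or (distance between column_3_mid and keeper_v_b below 0.013 m and angle between the x axis of column_3_mid and the x axis of rack, either way round below 0.12 rad and x of column_3_stub in the frame of rack below -0.05 m))), for 0.2 s.
At the end, for the whole second after the job is handed in: tape flat on the bench, over 130 mm from the rack's middle; a column in each lower V, the rest in the keeper's Vs, each within 13 mm of its V point, parallel, stub at the open end; keeper level, within 13 mm of its seat; chock upright, base within 11 mm of its seat; all at rest (all of step 1 and all of step 4 and distance between chock_base and keeper_chock_seat below 0.011 m and angle between chock_base's own z axis and vertical below 0.07 rad and linear speed of each of column_0, column_1, column_2, column_3, keeper, chock, tape_roll below 0.03 m/s); the robot touches nothing.
It fails at once if a bottle is knocked over or pushed away ((angle between bottle_brown's own z axis and vertical above 0.5 rad or distance of bottle_brown from where it was at the start of the episode above 0.08 m) or (angle between bottle_white's own z axis and vertical above 0.5 rad or distance of bottle_white from where it was at the start of the episode above 0.08 m)).
Of column_0, column_1, column_2, column_3 only 3 to 4 are there at a start; the rules pass over those that are not, and their reading is None.
At some moment in a run one of tape_roll, chock may be knocked a few centimetres aside while the robot is not near it.
Once in a run the grip may slacken for a moment while it holds something.
It also fails if it takes over 208 s, if anything falls off the work surface, if the arm or the gripper's body presses on something with over 40 N, if the wrist force passes 120 N, or if a joint passes its speed limit or range.

## Robot

A 6-joint arm with a two-finger parallel gripper is mounted at the origin on a cart in front of the work surface, level with it; the furniture and walls round the work are solid. World frame = base frame: x ahead of the robot, y to its left, z up, the work surface at z = 0. Lengths are in mm, angles in rad, forces in N, time in s.
With the tool pointing down it reaches from about 350 to 850 mm from the base axis. Payload 8.1 kg.
Tool frame: the origin (TCP) lies midway between the tips of the shut fingers; the grasp point (between the pads) lies 19 mm behind it (manip.pinch_z is the distance from the TCP to the grasp point, in mm); z points along the fingers, y is the line along which they close (so a half turn about z gives the same grasp; the last joint's range is limited). The gripper opens to 85 mm and grips with 20 to 120 N. Pads are 22 mm wide; open, the fingers measure 114 mm over their backs; the gripper's body (76 mm by 85 mm) begins 54 mm behind the grasp point. The pads swing forward as they close: fully open they stand 13 mm farther back than shut.
Start: joints at [1.15, 0.13, 1.488, -0, 1.523, -0.085], TCP at [197.693, 566.5, 204.692] pointing down, gripper open.
Joint ranges: [-2.96, 2.96], [-0.89, 2.26], [0.02, 2.5], [-1.34, 4.48], [0, 2.73], [-2.66, 2.66]. Speed limits (rad/s): [2.39, 2.39, 2.79, 3.14, 3.14, 3.14].

## Interface

Orientations are given as a unit quaternion [w, x, y, z].
In Python, from bench import readout, read_camera, camera_info, job_done, manip gives the robot as it stands.
- The arm moves only by the shell command python3 -m jog 'ROWS' [FORCE]. ROWS is JSON, a list of rows, each a list of 3 entries, a list of its own where there are three numbers: the shift along the tool's x, y, z in units of 0.05 m (1.0 is 0.05 m), then the turn, a rotation vector about the tool's x, y, z in units of 4 degrees (1.0 is 4 degrees), then the finger opening in mm, from 0 to 85.4. In form: [[[x, y, z], [ax, ay, az], grip], ...]. A call has exactly 10 rows; each row shifts and turns the commanded pose from where the row before left it, along the tool's axes as they then stand; what a row does not reach is not made up. A row lasts 1/10 s, in which the tool goes at most 50 mm and 8.59 degrees, less where a joint would pass 70% of its speed; a pose out of reach is approached as far as the arm can. A call with a number of a shift or a turn outside -1 to 1 is refused whole. A call with a gripper value outside its range is refused whole. The fingers move at their own pace and stop on an object; FORCE is the grip in N (left out, the last holds). Time passes only in rows, so rows that do not move let the fingers close, or fill a call up. It gives the time, the measured TCP pose, the force, the opening and the grip force at its end, in the units of the state.
- readout.observe(): the state, without advancing time (a new reading comes with each control period).
- read_camera(name): name is "scene" or "side" or "wrist"; returns the picture (420x560x3 uint8, red, green, blue); there is no depth.
- camera_info(name): a dict with "fov_y" (degrees; the focal length in pixels is half the picture's height over the tangent of half this angle, whatever the lens; pixels are square), "cx", "cy" (the principal point, pixels), "dist_coeffs" ([k1, k2, p1, p2, k3] as OpenCV has them; the pictures are not rectified), "origin" and "attitude" of the camera in the world. Camera axes: x right, y up, looking along -z (the intrinsics and any distortion apply to the point x, -y, -z); pixel columns grow to the right and rows downward; lengths in mm; the calibration is good to about 2 mm. A picture is of the moment at which its call begins: read the wrist's pose just before it. camera_info takes no time and is no camera call; for the wrist camera it gives the pose at the moment of the call.
- job_done(): hands the job in; it is judged then, once.
The state is a dict: "clock": time; "joint_pos": joint angles; "joint_velocities": joint speeds; "effort": joint torques, N m; "ee_pos": TCP position; "tcp_rot": TCP orientation; "ft_force": force on the tool from outside, world axes, zero at the start; "moment": the same for the moment, N m; "width": finger opening in mm; "grasp_force": force on a finger pad.
Only numpy, scipy, OpenCV 4.12 (cv2) and the standard library are available. Lean on these libraries where they do the work, as an engineer would, in place of code of your own. Each camera call takes 0.05 s, during which the arm holds its last target. There are 200 camera calls.

## Working session

There is one attempt and no reset: what is moved stays moved. The work goes in short steps, Python scripts to look and compute and a shell command to move; the robot and the scene stay as the last step left them, time stands still between calls to the robot, and variables do not carry over. Pictures are saved under pics/ and viewed, at most 14 in all, crops included, and the job is handed in when it is done.

```bash
ls; mkdir -p pics; cat > h.py <<'E'
import numpy as np, cv2, json
from scipy.spatial.transform import Rotation as R
from bench import readout, read_camera, camera_info, job_done, manip
def q2R(q): return R.from_quat([q[1],q[2],q[3],q[0]]).as_matrix()
def K(ci,h=420):
    f=h/2/np.tan(np.radians(ci['fov_y'])/2)
    return np.array([[f,0,ci['cx']],[0,f,ci['cy']],[0,0,1.]])
def att(a):
    a=np.array(a,float)
    return a if a.shape==(3,3) else q2R(a)
F=np.diag([1,-1,-1.])
def ray(ci,uv):
    n=cv2.undistortPoints(np.array(uv,float).reshape(-1,1,2),K(ci),np.array(ci['dist_coeffs'],float)).reshape(-1,2)
    d=np.c_[n,np.ones(len(n))]@F.T@att(ci['attitude']).T
    return np.array(ci['origin'],float),d
def on_z(ci,uv,z):
    o,d=ray(ci,uv); return o+d*((z-o[2])/d[:,2])[:,None]
def tri(ci1,uv1,ci2,uv2):
    o1,d1=ray(ci1,uv1);o2,d2=ray(ci2,uv2);out=[]
    for a,b in zip(d1,d2):
        a=a/np.linalg.norm(a);b=b/np.linalg.norm(b)
        s=np.linalg.lstsq(np.c_[a,-b],o2-o1,rcond=None)[0]
        p,q=o1+s[0]*a,o2+s[1]*b; out.append(np.r_[(p+q)/2,np.linalg.norm(p-q)])
    return np.array(out)
def proj(ci,P):
    P=np.array(P,float).reshape(-1,3); A=att(ci['attitude'])
    c=(P-np.array(ci['origin']))@A@F.T
    return cv2.projectPoints(c,np.zeros(3),np.zeros(3),K(ci),np.array(ci['dist_coeffs'],float))[0].reshape(-1,2)
def snap(name,fn):
    ci=camera_info(name); im=read_camera(name); cv2.imwrite(f'pics/{fn}.png',im[:,:,::-1])
    json.dump({k:(np.array(v).tolist()) for k,v in ci.items()},open(f'pics/{fn}.json','w')); return ci,im
def load(fn): return json.load(open(f'pics/{fn}.json')),cv2.imread(f'pics/{fn}.png')
E
python3 - <<'E'
from h import *
for n in('scene','side','wrist'):
    ci,im=snap(n,n+'0'); print(n,ci)
print(readout.observe(),manip)
E
```

```text
pics
scene {'fov_y': 52.906810340945356, 'cx': 278.3451644730635, 'cy': 212.40918888087415, 'dist_coeffs': array([-0.03320755,  0.        ,  0.        ,  0.        ,  0.        ]), 'origin': array([-359.51918373, -955.32263361,  811.27304291]), 'attitude': array([ 0.80818734,  0.43999653, -0.19533629, -0.33923444])}
side {'fov_y': 55.84950695252595, 'cx': 277.71882811221883, 'cy': 210.56029138497854, 'dist_coeffs': array([-0.07091,  0.     ,  0.     ,  0.     ,  0.     ]), 'origin': array([  492.59752035, -1425.93669093,   912.37664377]), 'attitude': array([ 0.87804303,  0.47852928,  0.00690246, -0.00158603])}
wrist {'fov_y': 58.58733276389874, 'cx': 285.85181969777125, 'cy': 207.85771782079803, 'dist_coeffs': array([-0.05268024,  0.        ,  0.        ,  0.        ,  0.        ]), 'origin': array([121.60647764, 592.58090721, 371.81634207]), 'attitude': array([ 0.80441717, -0.13105087, -0.09226468,  0.57203664])}
{'clock': 0.15, 'joint_pos': array([ 1.14960098e+00,  1.30978961e-01,  1.48905516e+00, -9.43424218e-06,
        1.52300034e+00, -8.53953465e-02]), 'joint_velocities': array([-0.00218801, -0.00205378, -0.00226019,  0.00093167, -0.00126313,
        0.00053477]), 'effort': array([-2.07681542e-04, -5.70063865e+01, -5.01161528e+01, -2.62757358e-04,
        9.60411126e-03, -6.41008953e-06]), 'ee_pos': array([197.50137949, 566.06414787, 203.87635391]), 'tcp_rot': array([-1.76093785e-04,  1.67111980e-01,  9.85937658e-01, -6.99080890e-04]), 'ft_force': array([-0.13132569, -0.75553995, -0.35288147]), 'moment': array([-0.01059611, -0.01366442, -0.03346972]), 'grasp_force': 0.0, 'width': 85.46264262402428} <Robot object at 0x7f902f0602f0>
```

View pics/scene0.png

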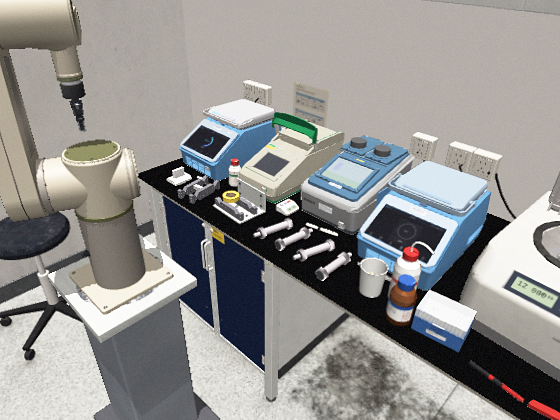

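View pics/side0.png

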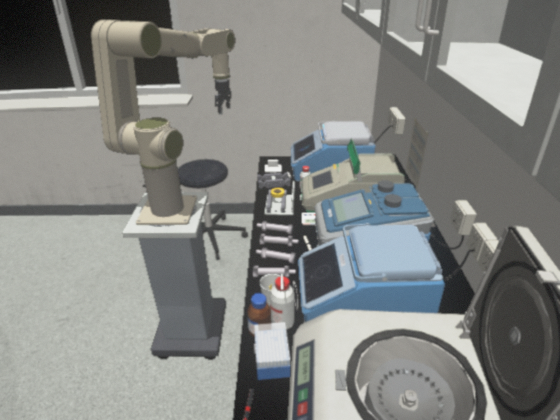

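```bash
python3 - <<'E'
from h import *
im=load('scene0')[1][155:290,160:360]; cv2.imwrite('pics/sc_a.png',cv2.resize(im,None,fx=4,fy=4,interpolation=cv2.INTER_CUBIC))
im=load('side0')[1][150:290,245:325]; cv2.imwrite('pics/si_a.png',cv2.resize(im,None,fx=4,fy=4,interpolation=cv2.INTER_CUBIC))
ci=load('scene0')[0]
print(on_z(ci,[[179,178],[199,188],[232,197],[240,208],[273,230],[293,239],[314,250],[333,266],[402,320],[235,185]],15).round())
print(on_z(load('side0')[0],[[272,168],[274,182],[279,190],[278,208],[275,228],[276,240],[277,255],[271,270],[258,325]],15).round())
E
```

```text
[[ 453.  361.   15.]
 [ 460.  239.   15.]
 [ 506.   99.   15.]
 [ 476.   20.   15.]
 [ 462. -159.   15.]
 [ 471. -240.   15.]
 [ 475. -324.   15.]
 [ 455. -413.   15.]
 [ 410. -669.   15.]
 [ 575.  161.   15.]]
[[ 445.  360.   15.]
 [ 457.  214.   15.]
 [ 480.  138.   15.]
 [ 476.  -14.   15.]
 [ 465. -160.   15.]
 [ 469. -238.   15.]
 [ 474. -326.   15.]
 [ 454. -406.   15.]
 [ 420. -646.   15.]]
```

View pics/sc_a.png

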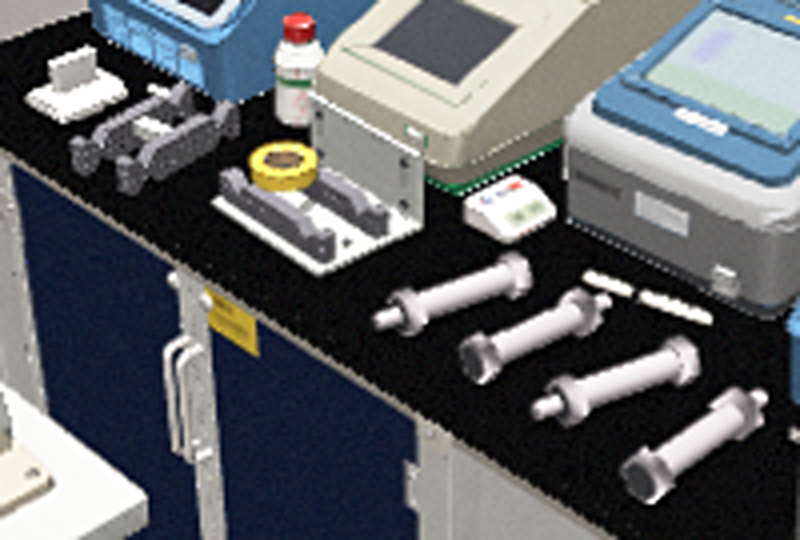

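```bash
s(){ python3 -c "
from h import *; snap('wrist','$1'); o=readout.observe(); print(o['clock'],o['ee_pos'].round(1),o['tcp_rot'].round(4),o['joint_pos'].round(3))"; }
python3 -m jog '[[[0,0,0],[0,0,-0.966],85],[[0,0,0],[0,0,-0.966],85],[[0,0,0],[0,0,-0.966],85],[[0,0,0],[0,0,-0.966],85],[[0,0,0],[0,0,-0.966],85],[[-1,-0.8,0],[0,0,0],85],[[-1,-0.8,0],[0,0,0],85],[[-1,-0.8,0],[0,0,0],85],[[-1,-0.8,0],[0,0,0],85],[[-0.5,-0.8,0],[0,0,0],85]]'
python3 -m jog '[[[0,0,0],[0,0,0],85],[[0,0,0],[0,0,0],85],[[0,-0.6,0],[0,0,0],85],[[0,-0.6,0],[0,0,0],85],[[0,-0.6,0],[0,0,0],85],[[0,-0.6,0],[0,0,0],85],[[0,-0.6,0],[0,0,0],85],[[0,0,0],[0,0,0],85],[[0,0,0],[0,0,0],85],[[0,0,0],[0,0,0],85]]'
s w1
python3 -m jog '[[[0,-0.7,0],[0,0,0],85],[[0,-0.7,0],[0,0,0],85],[[0,-0.7,0],[0,0,0],85],[[0,-0.7,0],[0,0,0],85],[[0,-0.7,0],[0,0,0],85],[[0,0,0],[0,0,0],85],[[0,0,0],[0,0,0],85],[[0,0,0],[0,0,0],85],[[0,0,0],[0,0,0],85],[[0,0,0],[0,0,0],85]]'
s w2
```

```text
clock: 1.15
ee_pos: [381.0, 400.4, 204.3]
tcp_rot: [0.0, -0.0, 1.0, -0.0]
ft_force: [0.9, -0.2, 0.1]
width: 84.9
grasp_force: 0.0
clock: 2.15
ee_pos: [379.0, 253.1, 204.8]
tcp_rot: [-0.0, -0.001, 1.0, 0.0]
ft_force: [-0.1, 1.2, 0.3]
width: 85.0
grasp_force: 0.0
2.2 [379.  253.  204.7] [-1.0e-04 -1.5e-03  1.0e+00  2.0e-04] [ 0.476 -0.27   1.87   0.     1.542 -1.098]
clock: 3.2
ee_pos: [379.5, 77.7, 204.6]
tcp_rot: [-0.0, -0.002, 1.0, 0.0]
ft_force: [-0.4, -0.2, -0.2]
width: 84.6
grasp_force: 0.0
3.25 [379.5  77.6 204.6] [-2.0e-04 -1.5e-03  1.0e+00  0.0e+00] [ 0.069 -0.48   2.029  0.     1.593 -1.505]
```

```bash
cat > s.sh <<'E'
python3 -c "
from h import *; snap('wrist','$1'); o=readout.observe(); print(o['clock'],o['ee_pos'].round(1),o['tcp_rot'].round(4),o['joint_pos'].round(3))"
E
python3 -m jog '[[[0,-0.7,0],[0,0,0],85],[[0,-0.7,0],[0,0,0],85],[[0,-0.7,0],[0,0,0],85],[[0,-0.7,0],[0,0,0],85],[[0,-0.7,0],[0,0,0],85],[[0,-0.7,0],[0,0,0],85],[[0,0,0],[0,0,0],85],[[0,0,0],[0,0,0],85],[[0,0,0],[0,0,0],85],[[0,0,0],[0,0,0],85]]' | grep ee_
bash s.sh w3
python3 -m jog '[[[0,-0.7,0],[0,0,0],85],[[0,-0.7,0],[0,0,0],85],[[0,-0.7,0],[0,0,0],85],[[0,-0.7,0],[0,0,0],85],[[0,-0.7,0],[0,0,0],85],[[0,-0.7,0],[0,0,0],85],[[0,0,0],[0,0,0],85],[[0,0,0],[0,0,0],85],[[0,0,0],[0,0,0],85],[[0,0,0],[0,0,0],85]]' | grep ee_
bash s.sh w4
python3 - <<'E'
from h import *
a=[cv2.resize(load(f'w{i}')[1],(400,300),interpolation=cv2.INTER_AREA) for i in (1,2,3,4)]
cv2.imwrite('pics/m1.png',np.vstack([np.hstack(a[:2]),np.hstack(a[2:])]))
ci=load('w2')[0]; print(proj(ci,[[400,0,0],[500,0,0],[400,100,0]]))
E
```

```text
ee_pos: [380.0, -132.1, 204.7]
4.3 [ 380.  -132.2  204.7] [ 0.     -0.0016  1.      0.    ] [-0.463 -0.433  1.995  0.     1.579 -2.037]
ee_pos: [380.6, -342.1, 204.9]
5.35 [ 380.5 -342.2  204.9] [ 2.0e-04 -1.5e-03  1.0e+00 -1.0e-04] [-0.833 -0.11   1.73   0.     1.521 -2.406]
[[210.7069373  186.16464758]
 [216.09510417 272.69270812]
 [307.64330715 186.51650791]]
```

View pics/m1.png

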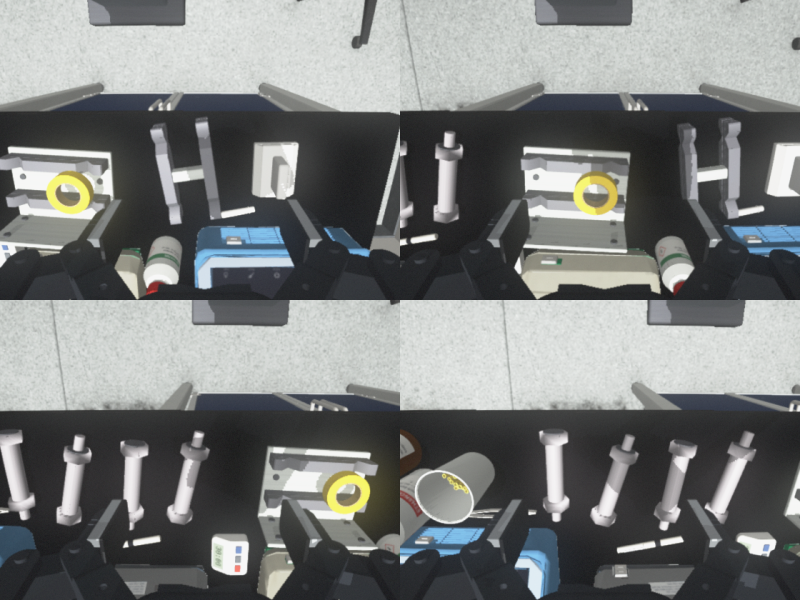

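```bash
cat > fit.py <<'E'
from h import *
from scipy.optimize import minimize
def cyl(x0,x1,r,n=16):
    t=np.arange(n)*2*np.pi/n; return np.vstack([np.c_[np.full(n,x),r*np.cos(t),r*np.sin(t)] for x in(x0,x1)])
def hexp(x0,x1,af=34): # flat on the bench
    t=np.arange(6)*np.pi/3; r=af/np.sqrt(3); return np.vstack([np.c_[np.full(6,x),r*np.cos(t),r*np.sin(t)] for x in(x0,x1)])
def box(x0,x1,y0,y1,z0,z1): return np.array([[x,y,z] for x in(x0,x1) for y in(y0,y1) for z in(z0,z1)],float)
COL=[cyl(-45,45,12),hexp(45,59),hexp(-59,-45),cyl(59,81,7)]
def pose(parts,p):
    x,y,z,a=p; M=R.from_euler('z',a).as_matrix(); return [q@M.T+[x,y,z] for q in parts]
def sil(ci,parts,p,s=2):
    m=np.zeros((420*s,560*s),np.uint8)
    for q in pose(parts,p):
        h=cv2.convexHull((proj(ci,q)*s+ (s-1)/2).astype(np.float32)); cv2.fillConvexPoly(m,np.round(h*16).astype(np.int32),1,shift=4)
    return m
def fit(obs,parts,p0,free=(0,1,3),s=2):
    ms=[cv2.resize(m.astype(np.uint8),None,fx=s,fy=s,interpolation=cv2.INTER_NEAREST) for _,m in obs]
    p0=np.array(p0,float); sc=np.array([5,5,5,.08])
    def f(v):
        p=p0.copy(); p[list(free)]+=v*sc[list(free)]; c=0
        for (ci,_),m in zip(obs,ms):
            a=sil(ci,parts,p,s); c+=1-(a&m).sum()/max((a|m).sum(),1)
        return c/len(obs)
    r=minimize(f,np.zeros(len(free)),method='Nelder-Mead',options=dict(initial_simplex=np.vstack([np.zeros(len(free)),np.eye(len(free))]),xatol=.01,fatol=1e-4))
    p=p0.copy(); p[list(free)]+=r.x*sc[list(free)]; return p,1-r.fun
def comp(mask,uv):
    n,l=cv2.connectedComponents(mask.astype(np.uint8)); u,v=np.round(uv).astype(int)
    w=l[max(v-6,0):v+7,max(u-6,0):u+7]; w=w[w>0]
    return l==np.bincount(w).argmax() if len(w) else None
E
cat > t1.py <<'E'
from fit import *
views={n:load(n) for n in('w2','w3','w4')}
for name,p0 in dict(A=(463,-160,17,np.pi),B=(471,-239,17,0),C=(475,-325,17,np.pi),D=(455,-408,17,0)).items():
    obs=[]
    for n,(ci,im) in views.items():
        uv=proj(ci,[p0[:3]])[0]
        ends=np.vstack(pose(COL,p0)); e=proj(ci,ends)
        if e[:,0].min()<3 or e[:,0].max()>556: continue
        g=im.max(2)>75; m=comp(g,uv)
        if m is None: continue
        if 1500<m.sum()<6000: obs.append((ci,m)); print(name,n,m.sum(),end=' ')
    if not obs: print(name,'none');continue
    for fr in((0,1,3),(0,1,2,3)):
        p,i=fit(obs,COL,p0,fr); print(name,p.round(3),round(i,3))
E
python3 t1.py
python3 - <<'E'
from h import *
w1=load('w1')[1];w2=load('w2')[1]
a=cv2.resize(w2[195:365,160:335],None,fx=3,fy=3,interpolation=cv2.INTER_CUBIC)
b=cv2.resize(w1[160:360,205:430][:170],None,fx=3,fy=3,interpolation=cv2.INTER_CUBIC)
cv2.imwrite('pics/rk.png',a);cv2.imwrite('pics/kc.png',b);print(a.shape,b.shape)
E
```

```text
A w2 3495 A w3 3425 A w4 3407 A [ 472.99  -157.939   17.       2.909] 0.923
A [ 473.232 -157.953   16.356    2.909] 0.926
B w3 2871 B w4 3343 B [ 4.69986e+02 -2.38304e+02  1.70000e+01 -1.34000e-01] 0.87
B [ 4.70167e+02 -2.38251e+02  1.65030e+01 -1.33000e-01] 0.871
C w3 3473 C w4 3436 C [ 477.603 -328.972   17.       2.86 ] 0.942
C [ 477.799 -329.083   16.672    2.859] 0.944
D w4 3633 D [ 4.54144e+02 -4.13915e+02  1.70000e+01 -2.40000e-02] 0.95
D [ 4.53566e+02 -4.13651e+02  1.84800e+01 -2.30000e-02] 0.95
(510, 525, 3) (510, 675, 3)
```

View pics/rk.png

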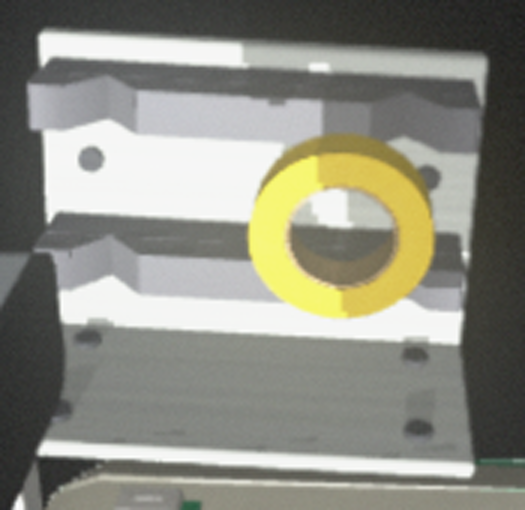

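View pics/kc.png

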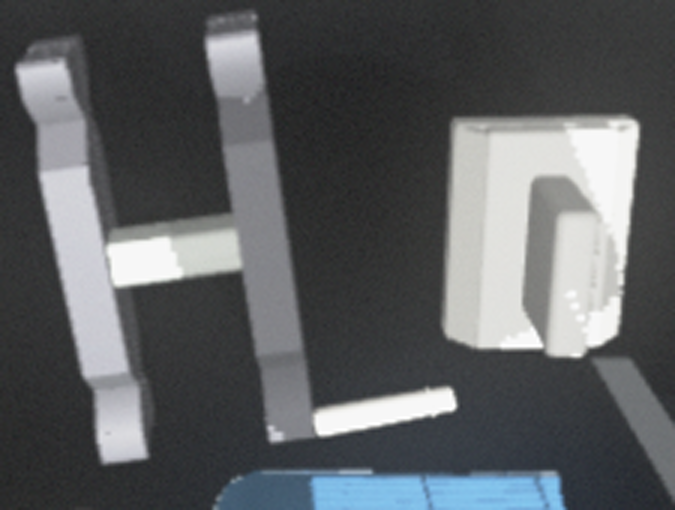

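```bash
cat > t2.py <<'E'
from fit import *
from scipy.optimize import least_squares
ci,im=load('w2')
def pts(l): return np.array(l,float)/3+[160,195]
ob=[((40,32),(-46,-78,0)),((487,55),(-46,78,0)),((473,463),(68,78,78)),((474,475),(74,78,78)),((38,455),(74,-78,78)),
((137,92),(-38,-38,36)),((137,135),(-22,-38,36)),((140,250),(22,-38,36)),((140,292),(38,-38,36)),((372,100),(-38,38,36)),((370,140),(-22,38,36))]
uv=pts([o[0] for o in ob]);M=np.array([o[1] for o in ob],float)
def res(p): return (proj(ci,pose([M],p)[0])-uv).ravel()
for z in(0,None):
    f=(lambda q:res([q[0],q[1],0,q[2]])) if z==0 else (lambda q:res([q[0],q[1],q[3]*100,q[2]]))
    r=least_squares(f,[476,20,0]+([] if z==0 else [0]),x_scale=[10,10,.1]+([] if z==0 else [.1])); print('rack',r.x.round(3),np.abs(r.fun).round(1).reshape(-1,2).tolist())
t=np.arange(24)*2*np.pi/24
TAPE=[np.vstack([np.c_[30*np.cos(t),30*np.sin(t),np.full(24,z)] for z in(-8,8)])]
def ymask(im):
    h=cv2.cvtColor(im,cv2.COLOR_BGR2HSV); m=cv2.inRange(h,(18,90,60),(35,255,255)); m=cv2.morphologyEx(m,cv2.MORPH_CLOSE,np.ones((3,3)))
    c=max(cv2.findContours(m,cv2.RETR_EXTERNAL,cv2.CHAIN_APPROX_NONE)[0],key=cv2.contourArea); o=np.zeros_like(m); cv2.fillPoly(o,[c],1); return o
if __name__=='__main__':
    obs=[(load(n)[0],ymask(load(n)[1])) for n in('w1','w2','w3')]
    print('tape',fit(obs,TAPE,(476,60,44,0),(0,1)),fit(obs,TAPE,(476,60,44,0),(0,1,2)))
    B=[]
    for sx in(-30,30):
        a,b=sx-8,sx+8
        B.append(box(a,b,-38,38,0,34))
        for s in(-1,1):
            B.append(box(a,b,min(62*s,74*s),max(62*s,74*s),0,34))
            for y in(38,62): B.append(np.array([[x,s*q,z] for x in(a,b) for q,z in((y,0),(y,34),(50,12),(50,22))],float))
    B.append(box(-22,22,-8,8,14,30))
    CH=[box(-40,40,-31,31,10,20),box(-25,25,-7,7,20,62)]
    ci,im=load('w1')
    g=im.max(2).astype(float)
    for th in(40,50,60):
        m=comp(g>th,(205+175/3,160+255/3)); print(th,m.sum())
        if m.sum()<12000: p,i=fit([(ci,m)],B,(455,225,0,1.5)); print('keeper',p.round(3),round(i,3))
    cv2.imwrite('pics/mk.png',m*255)
    m=comp(g>100,(205+500/3,160+230/3)); print(m.sum(),'chock',fit([(ci,m)],CH,(450,355,0,0)))
E
python3 t2.py
```

```text
rack [ 4.68679e+02  3.69540e+01 -3.10000e-02] [[1.1, 1.0], [0.3, 3.6], [4.4, 0.9], [3.6, 0.2], [12.9, 1.4], [0.1, 0.2], [0.5, 0.7], [1.0, 2.1], [1.5, 1.8], [0.3, 0.2], [0.4, 1.6]]
rack [ 4.73507e+02  3.58820e+01 -3.20000e-02 -9.40000e-02] [[2.9, 0.6], [1.6, 2.2], [2.2, 3.1], [1.5, 2.2], [10.5, 0.9], [1.1, 0.9], [1.6, 1.4], [2.0, 1.7], [2.5, 1.0], [0.8, 0.8], [0.7, 2.3]]
tape (array([473.54205598,  65.98459419,  44.        ,   0.        ]), np.float64(0.8953361358929408)) (array([473.76868508,  66.06399333,  43.02066676,   0.        ]), np.float64(0.8969329283237591))
40 223882
50 173424
60 29036
4782 chock (array([4.49299009e+02, 3.54730696e+02, 0.00000000e+00, 1.55111023e-02]), np.float64(0.9605061740993979))[ WARN:0@0.661] global loadsave.cpp:1063 imwrite_ Unsupported depth image for selected encoder is fallbacked to CV_8U.
```

```bash
cat > t3.py <<'E'
exec(open('t2.py').read().replace("(40,50,60)","(70,80,95)").replace("((473,463),(68,78,78)),((474,475),(74,78,78)),((38,455),(74,-78,78)),","")) 
E
python3 t3.py 2>/dev/null | grep -v tape
```

```text
rack [ 4.68668e+02  3.60710e+01 -4.70000e-02] [[0.8, 2.1], [0.1, 2.5], [0.4, 0.8], [0.1, 0.1], [0.2, 1.5], [0.1, 1.2], [0.1, 0.4], [0.2, 2.2]]
rack [ 4.70097e+02  3.55940e+01 -4.70000e-02 -3.40000e-02] [[1.4, 1.8], [0.7, 2.3], [0.0, 0.7], [0.2, 0.1], [0.0, 1.1], [0.3, 0.7], [0.5, 0.5], [0.7, 2.1]]
70 6973
keeper [453.402 229.764   0.      1.719] 0.891
80 6676
keeper [453.473 229.647   0.      1.72 ] 0.874
95 6128
keeper [453.764 229.674   0.      1.72 ] 0.815
4782 chock (array([4.49299009e+02, 3.54730696e+02, 0.00000000e+00, 1.55111023e-02]), np.float64(0.9605061740993979))
```

```bash
python3 -m jog '[[[-0.186,0.816,0],[0,0,0],85],[[-0.186,0.816,0],[0,0,0],85],[[-0.186,0.816,0],[0,0,0],85],[[-0.186,0.816,0],[0,0,0],85],[[-0.186,0.816,0],[0,0,0],85],[[-0.186,0.816,0],[0,0,0],85],[[-0.186,0.816,0.3],[0,0,0],85],[[-0.186,0.816,0.3],[0,0,0],85],[[-0.186,0.816,0.3],[0,0,0],85],[[-0.186,0.816,0.3],[0,0,0],85]]'
python3 -m jog '[[[0,0,0.3],[0,0,0],85],[[0,0,0.3],[0,0,0],85],[[0,0,0],[0,0,0],85],[[0,0,0],[0,0,0],85],[[0,0,0],[0,0,0],85],[[0,0,0],[0,0,0],85],[[0,0,0],[0,0,0],85],[[0,0,0],[0,0,0],85],[[0,0,0],[0,0,0],85],[[0,0,0],[0,0,0],85]]'; bash s.sh w5
python3 - <<'E'
import sys,io
from contextlib import redirect_stdout
with redirect_stdout(io.StringIO()): from t2 import *
ci,im=load('w5'); m=ymask(im); print('tape',fit([(ci,m)],TAPE,(473,66,44,0),(0,1)))
E
```

```text
clock: 6.35
ee_pos: [472.5, 67.4, 144.7]
tcp_rot: [0.001, -0.001, 1.0, 0.0]
ft_force: [0.5, -0.6, 0.1]
width: 85.0
grasp_force: 0.0
clock: 7.35
ee_pos: [472.6, 65.0, 114.7]
tcp_rot: [0.0, -0.001, 1.0, 0.0]
ft_force: [-0.5, -0.1, 0.3]
width: 84.9
grasp_force: 0.0
7.4 [472.6  65.  114.7] [-0.e+00 -7.e-04  1.e+00 -0.e+00] [ 0.029 -0.146  1.93  -0.     1.358 -1.543]
tape (array([473.78466553,  65.582536  ,  44.        ,   0.        ]), np.float64(0.9745471048750047))
```

```bash
python3 -m jog '[[[0,0,0.38],[0,0,0],85],[[0,0,0.38],[0,0,0],85],[[0,0,0.38],[0,0,0],85],[[0,0,0.38],[0,0,0],85],[[0,0,0.38],[0,0,0],85],[[0,0,0],[0,0,0],85],[[0,0,0],[0,0,0],50],[[0,0,0],[0,0,0],50],[[0,0,0],[0,0,0],50],[[0,0,0],[0,0,0],50]]' 50
python3 -m jog '[[[0,0,0],[0,0,0],50],[[0,0,-0.3],[0,0,0],50],[[0,0,-0.4],[0,0,0],50],[[0,0,-0.4],[0,0,0],50],[[0,0,-0.4],[0,0,0],50],[[0,0,-0.4],[0,0,0],50],[[0,0.3,-0.4],[0,0,0],50],[[0,0.5,0],[0,0,0],50],[[0,0.5,0],[0,0,0],50],[[0,0.5,0],[0,0,0],50]]'
python3 -m jog '[[[0.05,0.5,0],[0,0,0],50],[[0.05,0.5,0],[0,0,0],50],[[0.05,0.5,0],[0,0,0],50],[[0.05,0.5,0],[0,0,0],50],[[0.05,0.5,0],[0,0,0],50],[[0.05,0.5,0],[0,0,0],50],[[0.05,0.5,0],[0,0,0],50],[[0.05,0.5,0],[0,0,0],50],[[0.05,0.5,0],[0,0,0],50],[[0.05,0.5,0],[0,0,0],50]]'
```

```text
clock: 8.4
ee_pos: [474.3, 64.5, 21.8]
tcp_rot: [0.002, -0.001, 1.0, -0.0]
ft_force: [-0.8, -1.7, 5.2]
width: 50.0
grasp_force: 3.3
clock: 9.4
ee_pos: [473.2, 156.0, 136.4]
tcp_rot: [0.001, -0.0, 1.0, 0.0]
ft_force: [0.0, -0.3, 0.1]
width: 50.0
grasp_force: 0.0
clock: 10.4
ee_pos: [447.4, 406.3, 136.1]
tcp_rot: [0.001, -0.001, 1.0, 0.001]
ft_force: [0.1, -0.6, 1.3]
width: 49.9
grasp_force: 0.0
```

```bash
python3 -m jog '[[[-0.05,-0.6,0],[0,0,0],85],[[-0.05,-0.6,0],[0,0,0],85],[[-0.05,-0.6,0],[0,0,0],85],[[-0.05,-0.6,0],[0,0,0],85],[[-0.05,-0.6,0],[0,0,0],85],[[-0.05,-0.6,0],[0,0,0],85],[[-0.05,-0.6,0],[0,0,0],85],[[-0.05,-0.6,0],[0,0,0],85],[[-0.05,-0.6,0],[0,0,0],85],[[-0.05,-0.6,0],[0,0,0],85]]' | grep ee_; bash s.sh w6
python3 - <<'E'
import io
from contextlib import redirect_stdout
with redirect_stdout(io.StringIO()): from t2 import *
ci,im=load('w6'); m=ymask(im); print('tape',fit([(ci,m)],TAPE,(473,66,44,0),(0,1)),m.sum())
E
```

```text
ee_pos: [473.2, 103.9, 136.1]
11.45 [473.6 100.1 136.1] [ 1.2e-03 -1.0e-04  1.0e+00 -1.2e-03] [ 0.105 -0.147  1.89  -0.003  1.396 -1.466]
tape (array([474.29898518,  67.80323228,  44.        ,   0.        ]), np.float64(0.96794731064764)) 5515
```

View pics/w6.png

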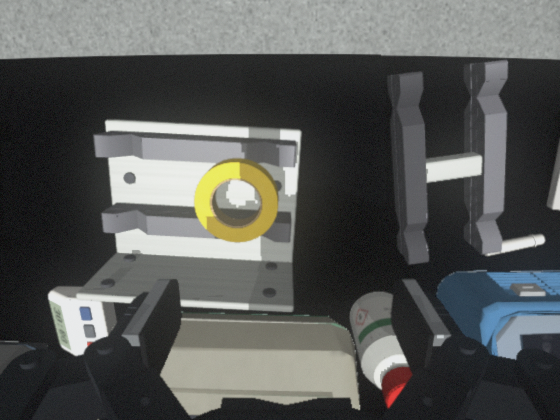

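```bash
python3 -m jog '[[[0,-0.33,0],[0,0,0],85],[[0,-0.33,0.2],[0,0,0],85],[[0,0,0.46],[0,0,0],85],[[0,0,0.46],[0,0,0],85],[[0,0,0.46],[0,0,0],85],[[0,0,0.46],[0,0,0],85],[[0,0,0.4],[0,0,0],85],[[0,0,0.1],[0,0,0],85],[[0,0,0],[0,0,0],75],[[0,0,0],[0,0,0],70]]' 25
python3 -m jog '[[[0,0,0],[0,0,0],66],[[0,0,0],[0,0,0],64],[[0,0,0],[0,0,0],62],[[0,0,0],[0,0,0],60],[[0,0,0],[0,0,0],58],[[0,0,0],[0,0,0],56],[[0,0,0],[0,0,0],56],[[0,0,0],[0,0,0],56],[[0,0,0],[0,0,0],56],[[0,0,0],[0,0,0],56]]'; bash s.sh w7
```

```text
clock: 12.45
ee_pos: [473.7, 72.1, 9.2]
tcp_rot: [0.001, -0.001, 1.0, 0.0]
ft_force: [-0.2, -0.4, 0.0]
width: 70.2
grasp_force: 0.0
clock: 13.45
ee_pos: [472.9, 72.0, 8.3]
tcp_rot: [0.0, -0.001, 1.0, 0.0]
ft_force: [-1.7, 0.5, 6.3]
width: 57.9
grasp_force: 25.5
13.5 [472.9  72.    8.3] [ 2.e-04 -7.e-04  1.e+00  1.e-04] [ 0.044 -0.004  2.006  0.     1.139 -1.528]
```

View pics/w7.png

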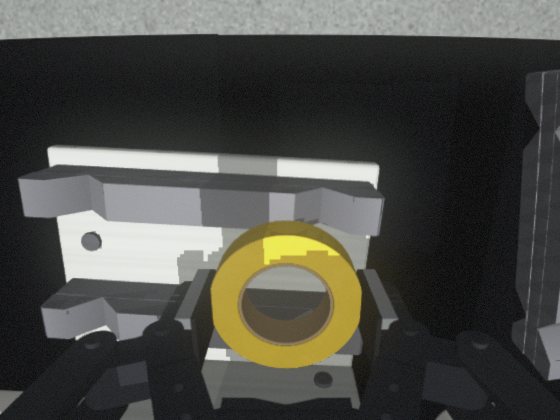

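```bash
python3 -m jog '[[[0,0,-0.1],[0,0,0],50],[[0,0,-0.2],[0,0,0],50],[[0,0,-0.3],[0,0,0],50],[[0,0,-0.4],[0,0,0],50],[[0,0,-0.4],[0,0,0],50],[[0,0,-0.4],[0,0,0],50],[[0,0,-0.2],[0,0,0],50],[[0,0,0],[0,0,0],50],[[0,0,0],[0,0,0],50],[[0,0,0],[0,0,0],50]]' 40
```

```text
clock: 14.5
ee_pos: [471.6, 71.9, 106.4]
tcp_rot: [-0.001, -0.001, 1.0, -0.0]
ft_force: [0.0, 0.7, -0.5]
width: 56.9
grasp_force: 45.6
```

```bash
python3 -m jog '[[[0.05,0.72,0],[0,0,0],50],[[0.05,0.72,0],[0,0,0],50],[[0.05,0.72,0],[0,0,0],50],[[0.05,0.72,0],[0,0,0],50],[[0.05,0.72,0],[0,0,0],50],[[0.05,0.72,0],[0,0,0],50],[[0.05,0.72,0],[0,0,0],50],[[0.05,0.72,0],[0,0,0],50],[[0.05,0.72,0],[0,0,0],50],[[0.05,0.72,0],[0,0,0],50]]'
python3 -m jog '[[[0,0,0.3],[0,0,0],50],[[0,0,0.3],[0,0,0],50],[[0,0,0.3],[0,0,0],50],[[0,0,0.3],[0,0,0],50],[[0,0,0.2],[0,0,0],50],[[0,0,0.2],[0,0,0],50],[[0,0,0],[0,0,0],50],[[0,0,0],[0,0,0],50],[[0,0,0],[0,0,0],50],[[0,0,0],[0,0,0],50]]'; bash s.sh w8
python3 - <<'E'
import io
from contextlib import redirect_stdout
with redirect_stdout(io.StringIO()): from t2 import *
ci,im=load('w8'); m=ymask(im); o=readout.observe()['ee_pos']; print('tape',fit([(ci,m)],TAPE,(o[0],o[1],o[2]+30,0),(0,1,2)),m.sum(),o)
E
```

```text
clock: 15.5
ee_pos: [446.0, 432.8, 105.9]
tcp_rot: [-0.001, -0.001, 1.0, -0.001]
ft_force: [0.2, 0.3, -0.0]
width: 57.0
grasp_force: 45.6
clock: 16.5
ee_pos: [447.7, 432.4, 28.7]
tcp_rot: [0.001, -0.001, 1.0, 0.001]
ft_force: [0.8, -0.5, -0.1]
width: 56.8
grasp_force: 45.6
16.55 [447.5 432.3  28.6] [ 6.e-04 -7.e-04  1.e+00  4.e-04] [ 0.686  0.333  1.587 -0.     1.221 -0.886]
tape (array([438.57620101, 432.50190975,  74.16065391,   0.        ]), np.float64(0.9096599975451086)) 21143 [447.54354906 432.34262746  28.5855956 ]
```

View pics/w8.png

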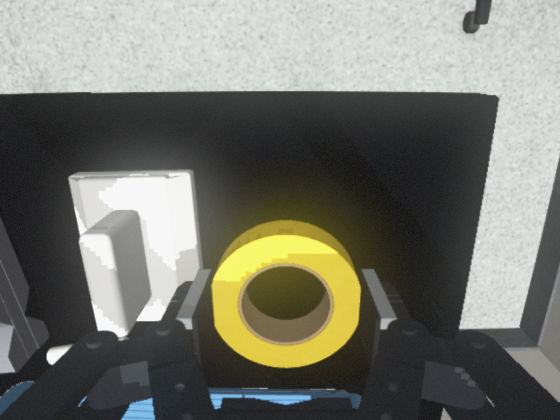

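```bash
python3 -m jog '[[[0,0,0.2],[0,0,0],50],[[0,0,0.2],[0,0,0],50],[[0,0,0.1],[0,0,0],50],[[0,0,0.05],[0,0,0],50],[[0,0,0],[0,0,0],50],[[0,0,0],[0,0,0],50],[[0,0,0],[0,0,0],50],[[0,0,0],[0,0,0],50],[[0,0,0],[0,0,0],50],[[0,0,0],[0,0,0],50]]'
python3 -m jog '[[[0,0,0],[0,0,0],70],[[0,0,0],[0,0,0],85],[[0,0,0],[0,0,0],85],[[0,0,0],[0,0,0],85],[[0,0,0],[0,0,0],85],[[0,0,0],[0,0,0],85],[[0,0,-0.5],[0,0,0],85],[[0,0,-0.9],[0,0,0],85],[[0,0,-0.9],[0,0,0],85],[[0,0,-0.7],[0,0,0],85]]'; bash s.sh w9
python3 - <<'E'
import io
from contextlib import redirect_stdout
with redirect_stdout(io.StringIO()): from t2 import *
ci,im=load('w9'); m=ymask(im); o=readout.observe()['ee_pos']; print('tape',fit([(ci,m)],TAPE,(o[0],o[1],8,0),(0,1)),fit([(ci,m)],TAPE,(o[0],o[1],8,0),(0,1,2)),m.sum(),o)
E
```

```text
clock: 17.55
ee_pos: [447.2, 432.0, 0.4]
tcp_rot: [0.0, -0.001, 1.0, 0.0]
ft_force: [-0.5, 0.3, -0.4]
width: 56.9
grasp_force: 45.6
clock: 18.55
ee_pos: [447.6, 432.4, 153.4]
tcp_rot: [0.001, -0.001, 1.0, 0.001]
ft_force: [-0.6, -0.1, -0.0]
width: 84.9
grasp_force: 0.0
18.6 [450.1 434.5 160.4] [ 4.4e-03 -7.0e-04  1.0e+00  3.6e-03] [ 0.686  0.21   1.48   0.     1.44  -0.886]
tape (array([429.64288583, 446.68786077,   8.        ,   0.        ]), np.float64(0.5303006354123858)) (array([421.50252565, 439.14912076,  94.72934957,   0.        ]), np.float64(0.8847513481126423)) 7905 [450.10888925 434.48975591 160.43986455]
```

View pics/w9.png

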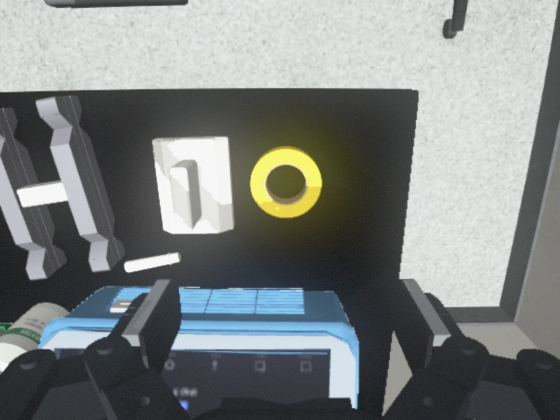

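```bash
python3 -m jog '[[[-0.035,-0.9,0],[0,0,0],60],[[-0.035,-0.9,0],[0,0,0],60],[[-0.035,-0.9,0],[0,0,0],60],[[-0.035,-0.9,0],[0,0,0],60],[[-0.035,-0.9,0],[0,0,0],60],[[-0.035,-0.9,0],[0,0,0],60],[[-0.035,-0.9,0],[0,0,0],60],[[-0.035,-0.9,0],[0,0,0],60],[[-0.035,-0.9,0],[0,0,0],60],[[-0.035,-0.9,0],[0,0,0],60]]' | grep ee_
python3 -m jog '[[[-0.035,-0.95,0],[0,0,0],60],[[-0.035,-0.95,0],[0,0,0],60],[[-0.035,-0.95,0],[0,0,0],60],[[0,0,0.3],[0,0,0.83],60],[[0,0,0.3],[0,0,0.83],60],[[0,0,0.3],[0,0,0.83],60],[[0,0,0.3],[0,0,0.83],60],[[0,0,0],[0,0,0],60],[[0,0,0],[0,0,0],60],[[0,0,0],[0,0,0],60]]' | grep ee_; bash s.sh w10
cat > nav.py <<'E'
from h import *
import sys
def where():
    o=readout.observe(); M=q2R(o['tcp_rot']); return o['ee_pos'],M,np.arctan2(M[1,0],M[0,0])
def go(x,y,z,a):
    "print moves in tool units from the present pose; a = wanted direction of tool x"
    p,M,b=where(); d=M.T@(np.array([x,y,z])-p)/50; t=(a-b+np.pi)%(2*np.pi)-np.pi
    print('at',p.round(1),'ang',round(b,4),'tilt',np.degrees(np.arccos(-M[2,2])).round(2),'| shift now',d.round(3),'turn az',round(-np.degrees(t)/4,2),'| after turn',(R.from_euler('z',-t).as_matrix().T@d).round(3))
E
python3 - <<'E'
from fit import *; from nav import *
from scipy.optimize import least_squares
ci,im=load('w10'); g=im.max(2)>75; m=comp(g,proj(ci,[[473,-158,24]])[0]); print(m.sum())
p,i=fit([(ci,m)],COL,(473,-158,17,2.909)); print('A',p,i); go(p[0],p[1],2,p[3])
import t2lib
E
cat > rk.py <<'E'
from fit import *
from scipy.optimize import least_squares
def pts(l): return np.array(l,float)/3+[160,195]
L=[(load('w2')[0],pts([(40,32),(487,55),(137,92),(137,135),(140,250),(140,292),(372,100),(370,140)]),[(-46,-78,0),(-46,78,0),(-38,-38,36),(-22,-38,36),(22,-38,36),(38,-38,36),(-38,38,36),(-22,38,36)]),
(load('w6')[0],np.array([(107,121),(301,131)],float),[(-46,-78,0),(-46,78,0)]),(load('w7')[0],np.array([(48,147),(379,163)],float),[(-46,-78,0),(-46,78,0)])]
f=lambda q:np.concatenate([(proj(c,pose([np.array(M,float)],[q[0],q[1],0,q[2]])[0])-u).ravel() for c,u,M in L])
r=least_squares(f,[469,36,-.04],x_scale=[10,10,.1],loss='soft_l1'); print('rack',r.x.round(3),f(r.x).round(1).reshape(-1,2).tolist())
E
python3 rk.py
```

```text
ee_pos: [465.0, -19.9, 150.3]
ee_pos: [471.3, -160.8, 91.2]
20.65 [ 471.4 -160.8   91.3] [ 9.000e-04  1.143e-01  9.934e-01 -3.000e-04] [-0.432 -0.064  1.898  0.     1.305 -1.773]
8217
A [ 472.6430949  -157.99384976   17.            2.90602884] 0.9748820261633117
at [ 471.4 -160.8   91.3] ang 2.9124 tilt 0.1 | shift now [-0.008  0.061  1.787] turn az 0.09 | after turn [-0.008  0.061  1.787]
rack [ 4.70172e+02  3.56660e+01 -5.00000e-02] [[0.7, -0.9], [-0.2, -0.9], [-0.6, 0.6], [-0.3, 1.4], [-0.6, 2.7], [-0.3, 2.4], [-0.4, 1.9], [-0.6, 3.7], [0.9, -0.8], [0.4, -1.5], [6.2, -0.5], [-0.6, -0.6]]Traceback (most recent call last):
  File "<stdin>", line 5, in <module>
ModuleNotFoundError: No module named 't2lib'
```

```bash
python3 -m jog '[[[0,0.06,0.3],[0,0,0],60],[[0,0,0.4],[0,0,0],60],[[0,0,0.4],[0,0,0],60],[[0,0,0.4],[0,0,0],60],[[0,0,0.28],[0,0,0],60],[[0,0,0],[0,0,0],60],[[0,0,0],[0,0,0],20],[[0,0,0],[0,0,0],15],[[0,0,0],[0,0,0],15],[[0,0,0],[0,0,0],15]]' 80
python3 -m jog '[[[0,0,0],[0,0,0],15],[[0,0,0],[0,0,0],15],[[0,0,-0.2],[0,0,0],15],[[0,0,-0.4],[0,0,0],15],[[0,0,-0.5],[0,0,-0.68],15],[[0,0,-0.5],[0,0,-0.68],15],[[0,0,-0.5],[0,0,-0.68],15],[[0,0,-0.3],[0,0,-0.68],15],[[0,0,0],[0,0,0],15],[[0,0,0],[0,0,0],15]]'
python3 -c "
from nav import *; go(472.6,85.6,60,3.0916)"
```

```text
clock: 21.65
ee_pos: [472.1, -158.0, 2.1]
tcp_rot: [0.001, 0.115, 0.993, -0.0]
ft_force: [0.3, -0.1, 0.4]
width: 15.2
grasp_force: 0.0
clock: 22.65
ee_pos: [471.5, -157.7, 121.4]
tcp_rot: [0.0, 0.021, 1.0, -0.0]
ft_force: [-0.5, -0.2, -0.7]
width: 15.0
grasp_force: 0.0
at [ 471.5 -157.7  121.4] ang 3.0997 tilt 0.05 | shift now [0.182 4.863 1.226] turn az 0.12 | after turn [0.221 4.861 1.226]
```

```bash
bash s.sh w11
```

```text
22.7 [ 470.8 -157.4  120.4] [-5.000e-04  2.090e-02  9.998e-01  2.000e-04] [-0.426 -0.095  1.872  0.     1.365 -1.955]
```

View pics/w11.png

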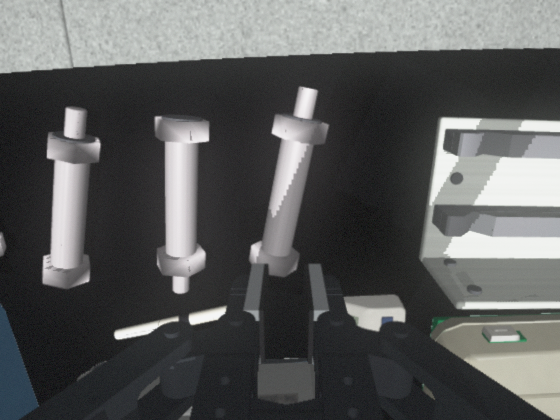

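```bash
python3 - <<'E'
from h import *
print([x for x in dir(manip) if x[0]!='_'], manip.pinch_z)
ci,im=load('w11'); p=np.array([470.8,-157.4,120.4])
for dz in(0,10,20,30,40): print(dz,proj(ci,[p+[0,-7.5,dz],p+[0,7.5,dz],p+[-11,7.5,dz]]).round().tolist())
E
```

```text
['IKError', 'pinch_z'] 18.700000000000003
0 [[272.0, 253.0], [302.0, 252.0], [302.0, 231.0]]
10 [[271.0, 262.0], [303.0, 261.0], [303.0, 240.0]]
20 [[270.0, 273.0], [304.0, 271.0], [303.0, 249.0]]
30 [[270.0, 284.0], [305.0, 283.0], [305.0, 259.0]]
40 [[269.0, 297.0], [306.0, 295.0], [306.0, 271.0]]
```

```bash
python3 -m jog '[[[0,0,0],[0,0,0.93],60],[[0,0,0.2],[0,0,0.93],60],[[0,0,0.4],[0,0,0.93],60],[[0,0,0.5],[0,0,0],60],[[0,0,0.5],[0,0,0],60],[[0,0,0.4],[0,0,0],60],[[0,0,0.3],[0,0,0],60],[[0,0,0.1],[0,0,0],60],[[0,0,0],[0,0,0],60],[[0,0,0],[0,0,0],60]]' 60
python3 -m jog '[[[0,0,0.05],[0,0,0],60],[[0,0,0.05],[0,0,0],60],[[0,0,0.05],[0,0,0],60],[[0,0,0],[0,0,0],60],[[0,0,0],[0,0,0],60],[[0,0,0],[0,0,0],60],[[0,0,0],[0,0,0],60],[[0,0,0],[0,0,0],60],[[0,0,0],[0,0,0],60],[[0,0,0],[0,0,0],60]]' 
python3 -c "
from nav import *; go(472.6,-158,-15,2.906)"
```

```text
clock: 23.7
ee_pos: [471.4, -157.7, 1.4]
tcp_rot: [0.0, 0.118, 0.993, 0.0]
ft_force: [-0.4, -0.2, 0.1]
width: 60.2
grasp_force: 0.0
clock: 24.7
ee_pos: [471.4, -157.7, -6.3]
tcp_rot: [0.0, 0.117, 0.993, -0.0]
ft_force: [-0.1, -0.3, -0.0]
width: 59.8
grasp_force: 0.0
at [ 471.4 -157.7   -6.3] ang 2.9063 tilt 0.0 | shift now [-0.026 -0.001  0.175] turn az 0.0 | after turn [-0.026 -0.001  0.175]
```

```bash
python3 -m jog '[[[-0.02,0,0.06],[0,0,0],60],[[0,0,0.06],[0,0,0],60],[[0,0,0.06],[0,0,0],60],[[0,0,0],[0,0,0],60],[[0,0,0],[0,0,0],36],[[0,0,0],[0,0,0],36],[[0,0,0],[0,0,0],36],[[0,0,0],[0,0,0],36],[[0,0,0],[0,0,0],36],[[0,0,0],[0,0,0],36]]' 
python3 -m jog '[[[0,0,0.05],[0,0,0],36],[[0,0,0.05],[0,0,0],36],[[0,0,0],[0,0,0],30],[[0,0,0],[0,0,0],28],[[0,0,0],[0,0,0],26],[[0,0,0],[0,0,0],24],[[0,0,0],[0,0,0],20],[[0,0,0],[0,0,0],20],[[0,0,0],[0,0,0],20],[[0,0,0],[0,0,0],20]]' 
```

```text
clock: 25.7
ee_pos: [472.3, -157.9, -15.2]
tcp_rot: [0.0, 0.117, 0.993, -0.0]
ft_force: [-0.1, 0.1, 0.3]
width: 36.0
grasp_force: 0.0
clock: 26.7
ee_pos: [472.5, -157.8, -20.0]
tcp_rot: [0.0, 0.117, 0.993, 0.0]
ft_force: [-1.8, 2.0, 5.4]
width: 21.7
grasp_force: 58.7
```

```bash
python3 -m jog '[[[0,0,-0.1],[0,0,0],15],[[0,0,-0.3],[0,0,0],15],[[0,0,-0.5],[0,0,0],15],[[0,0,-0.5],[0,0,-0.66],15],[[0,0,-0.5],[0,0,-0.66],15],[[0,0,-0.5],[0,0,-0.66],15],[[0,0,-0.1],[0,0,-0.66],15],[[0,0,0],[0,0,0],15],[[0,0,0],[0,0,0],15],[[0,0,0],[0,0,0],15]]' 80
bash s.sh w12
python3 - <<'E'
from fit import *; from nav import *
go(472.6,85.6,60,3.0916)
ci,im=load('w12'); p0=np.r_[where()[0]+[0,0,37],3.09]
g=im.max(2)>75; m=comp(g,proj(ci,[p0[:3]-[60,0,0]])[0]); print(m.sum())
print(fit([(ci,m)],COL,p0,(0,1,2,3)))
E
```

```text
clock: 27.7
ee_pos: [471.4, -157.5, 103.4]
tcp_rot: [-0.001, 0.026, 1.0, 0.0]
ft_force: [0.7, -0.1, -2.4]
width: 21.3
grasp_force: 78.5
27.75 [ 471.4 -157.5  103.4] [-1.100e-03  2.590e-02  9.997e-01  4.000e-04] [-0.426 -0.075  1.886 -0.     1.333 -1.945]
at [ 471.4 -157.5  103.4] ang 3.0897 tilt 0.13 | shift now [0.226 4.856 0.872] turn az -0.03 | after turn [0.217 4.857 0.872]
21780
(array([ 472.2926636 , -158.11329116,  138.93785084,    3.09072256]), np.float64(0.8392319042374115))
```

```bash
python3 -m jog '[[[0.03,0.5,0],[0,0,0],15],[[0.03,0.6,0],[0,0,0],15],[[0.03,0.6,0],[0,0,0],15],[[0.03,0.6,0],[0,0,0],15],[[0.03,0.6,0],[0,0,0],15],[[0.03,0.6,0],[0,0,0],15],[[0.03,0.6,0],[0,0,0],15],[[0.02,0.5,0],[0,0,0],15],[[0,0.256,0],[0,0,0],15],[[0,0,0],[0,0,0],15]]' |grep -E "ee_|for"
python3 -m jog '[[[0,0,0.3],[0,0,0],15],[[0,0,0.3],[0,0,0],15],[[0,0,0.3],[0,0,0],15],[[0,0,0.3],[0,0,0],15],[[0,0,0.2],[0,0,0],15],[[0,0,0],[0,0,0],15],[[0,0,0],[0,0,0],15],[[0,0,0],[0,0,0],15],[[0,0,0],[0,0,0],15],[[0,0,0],[0,0,0],15]]' |grep -E "ee_|for"; bash s.sh w13
python3 -c "
from nav import *; go(471.7,85.6,4,3.0916)
ci,im=load('w13'); x=36; M=R.from_euler('z',-.05).as_matrix(); 
P=np.array([[-46,-78,0],[-46,78,0],[-38,-38,36],[-22,-38,36],[-38,-62,36],[-22,-62,36],[22,-38,36],[38,-38,36],[-38,38,36],[-38,62,36],[-38,74,36],[-38,-74,36],[68,78,78],[74,78,78],[74,-78,78],[68,-78,78]])@M.T+[470.2,35.7,0]
for u in proj(ci,P): cv2.circle(im,tuple(np.round(u*8).astype(int).tolist()),16,(0,0,255),-1,shift=3)
cv2.imwrite('pics/w13o.png',im)"
```

```text
ee_pos: [472.8, 86.4, 104.1]
ft_force: [-0.6, 0.2, -1.5]
grasp_force: 78.7
ee_pos: [473.7, 85.3, 35.4]
ft_force: [-0.6, 0.6, -1.9]
grasp_force: 78.7
29.8 [473.6  85.3  35.2] [5.000e-04 2.540e-02 9.997e-01 0.000e+00] [ 0.072 -0.038  1.985 -0.     1.194 -1.448]
at [473.6  85.3  35.2] ang 3.0908 tilt 0.05 | shift now [0.039 0.005 0.625] turn az -0.01 | after turn [0.039 0.005 0.625]
```

View pics/w13o.png

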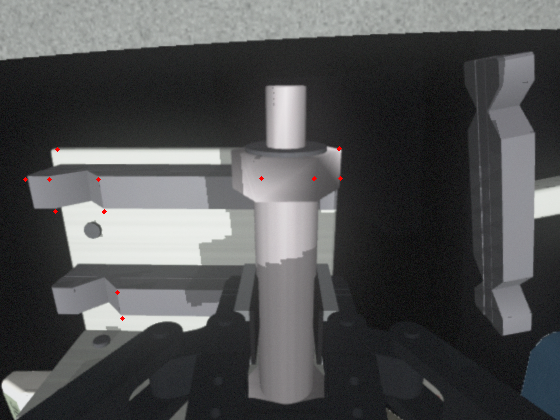

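```bash
python3 -m jog '[[[0.03,0,0.2],[0,0,0],15],[[0,0,0.2],[0,0,0],15],[[0,0,0.1],[0,0,0],15],[[0,0,0.06],[0,0,0],15],[[0,0,0.04],[0,0,0],15],[[0,0,0],[0,0,0],15],[[0,0,0],[0,0,0],15],[[0,0,0],[0,0,0],15],[[0,0,0],[0,0,0],15],[[0,0,0],[0,0,0],15]]'
python3 -m jog '[[[0,0,0.02],[0,0,0],15],[[0,0,0],[0,0,0],15],[[0,0,0],[0,0,0],30],[[0,0,0],[0,0,0],45],[[0,0,0],[0,0,0],45],[[0,0,0],[0,0,0],45],[[0,0,-0.5],[0,0,0],45],[[0,0,-0.6],[0,0,0],45],[[0,0,-0.6],[0,0,0],45],[[0,0,-0.5],[0,0,0],45]]'; bash s.sh w14
python3 - <<'E'
from fit import *; from nav import *
ci,im=load('w14'); g=im.max(2)>75; p0=(472.6,85.6,41,3.09)
import json
print(proj(ci,np.vstack([pose(COL,p0)[3][[0,8,16,24]]])).round())
go(470,-238.3,60,3.0086)
E
```

```text
clock: 30.8
ee_pos: [471.8, 85.3, 4.9]
tcp_rot: [0.0, 0.025, 1.0, 0.0]
ft_force: [1.0, 0.4, -2.3]
width: 21.4
grasp_force: 78.9
clock: 31.8
ee_pos: [472.0, 85.3, 115.4]
tcp_rot: [0.001, 0.025, 1.0, 0.0]
ft_force: [0.7, 0.3, 0.6]
width: 44.9
grasp_force: 0.0
31.85 [474.6  85.5 119.9] [3.500e-03 2.540e-02 9.997e-01 3.000e-04] [ 0.072 -0.144  1.918  0.     1.36  -1.448]
[[276. 120.]
 [298. 120.]
 [276.  84.]
 [298.  84.]]
at [474.6  85.5 119.9] ang 3.0907 tilt 0.4 | shift now [-0.23  -6.474  1.194] turn az 1.18 | after turn [-0.76  -6.433  1.194]
```

```bash
cat > stub.py <<'E'
from fit import *
RK=np.array([470.2,35.7,-.05]); MR=R.from_euler('z',RK[2]).as_matrix()
def V(y,z=41,x=0): return MR@np.array([x,y,0])+[RK[0],RK[1],z]
def check(fn,y,z=41):
    "offset (mm, rack frame) of the seen stub from its expected place"
    ci,im=load(fn); P=lambda x,dy,zz=z: proj(ci,[V(y+dy,zz,x)])[0]
    a,b=P(-67,0),P(-81,0,z); g=cv2.GaussianBlur(im,(3,3),0).max(2)>75
    u0,u1=sorted([P(-70,-16)[0],P(-70,16)[0]]); v=int(P(-72,0,z+7)[1]); row=g[v,int(u0):int(u1)]
    xs=np.nonzero(row)[0]+int(u0); uc=P(-72,0)[0]; sc=abs(P(-72,10)[0]-P(-72,-10)[0])/20
    col=g[:v,int(round(xs.mean()))]; vt=len(col)-np.argmin(col[::-1]); vp=P(-81,0,z-0)[1]; s2=abs(P(-81,0)[1]-P(-71,0)[1])/10
    print(fn,'stub width mm',(len(xs)/sc).round(1),'dy',((xs.mean()-uc)/sc).round(1),'dx',((vt-vp)/s2).round(1))
E
python3 -c "
from stub import *
check('w14',50)"
```

```text
w14 stub width mm 13.7 dy -0.3 dx 0.1
```

```bash
python3 -m jog '[[[0,0,0],[0,0,0.6],60],[[0,0,0],[0,0,0.58],60],[[-0.095,-0.8,0],[0,0,0],60],[[-0.095,-0.8,0],[0,0,0],60],[[-0.095,-0.8,0],[0,0,0],60],[[-0.095,-0.8,0],[0,0,0],60],[[-0.095,-0.8,0.2],[0,0,0],60],[[-0.095,-0.8,0.3],[0,0,0],60],[[-0.095,-0.8,0.2],[0,0,0],60],[[-0.095,-0.8,0.1],[0,0,0],60]]' |grep -E "ee_"
python3 -m jog '[[[0,0,0.3],[0,0,0],60],[[0,0,0],[0,0,0],60],[[0,0,0],[0,0,0],60],[[0,0,0],[0,0,0],60],[[0,0,0],[0,0,0],60],[[0,0,0],[0,0,0],60],[[0,0,0],[0,0,0],60],[[0,0,0],[0,0,0],60],[[0,0,0],[0,0,0],60],[[0,0,0],[0,0,0],60]]' |grep -E "ee_"; bash s.sh w15
python3 - <<'E'
from fit import *; from nav import *
ci,im=load('w15'); g=im.max(2)>75; p0=(470,-238.3,17,-.133); m=comp(g,proj(ci,[np.array(p0[:3])-[50,0,0]])[0]); print(m.sum())
p,i=fit([(ci,m)],COL,p0); print(p,i); go(p[0],p[1],-20,p[3]+np.pi)
E
```

```text
ee_pos: [465.9, -238.2, 72.3]
ee_pos: [466.8, -237.0, 58.7]
33.9 [ 466.8 -236.9   58.7] [-0.      0.0666  0.9978  0.    ] [-0.568  0.046  1.853 -0.     1.243 -2.005]
10061
[ 4.69802909e+02 -2.38536720e+02  1.70000000e+01 -1.36652995e-01] 0.9763702082667388
at [ 466.8 -236.9   58.7] ang 3.0082 tilt 0.0 | shift now [-0.064 -0.024  1.573] turn az 0.05 | after turn [-0.065 -0.024  1.573]
```

```bash
python3 -m jog '[[[-0.06,-0.02,0.2],[0,0,0],60],[[0,0,0.3],[0,0,0],60],[[0,0,0.4],[0,0,0],60],[[0,0,0.3],[0,0,0],60],[[0,0,0.2],[0,0,0],60],[[0,0,0.1],[0,0,0],45],[[0,0,0.07],[0,0,0],36],[[0,0,0],[0,0,0],30],[[0,0,0],[0,0,0],26],[[0,0,0],[0,0,0],20]]' 60
python3 -m jog '[[[0,0,0],[0,0,0],15],[[0,0,0],[0,0,0],15],[[0,0,0],[0,0,0],15],[[0,0,-0.1],[0,0,0],15],[[0,0,-0.3],[0,0,0],15],[[0,0,-0.5],[0,0,0],15],[[0,0,-0.5],[0,0,0],15],[[0,0,-0.5],[0,0,0],15],[[0,0,-0.5],[0,0,0],15],[[0,0,-0.3],[0,0,0],15]]' 80
```

```text
clock: 34.9
ee_pos: [470.4, -238.8, -18.8]
tcp_rot: [0.001, 0.067, 0.998, -0.0]
ft_force: [-1.2, 0.8, 3.6]
width: 22.1
grasp_force: 58.8
clock: 35.9
ee_pos: [470.6, -238.9, 118.4]
tcp_rot: [0.001, 0.067, 0.998, -0.001]
ft_force: [0.6, -0.2, -1.6]
width: 21.5
grasp_force: 78.4
```

```bash

python3 -m jog '[[[0,0,0],[0,0,1],15],[[0,0,0],[0,0,1],15],[[0,0,0],[0,0,1],15],[[0,0,0],[0,0,1],15],[[0,0,0],[0,0,1],15],[[0,0,0],[0,0,1],15],[[0,0,0],[0,0,1],15],[[0,0,0],[0,0,1],15],[[0,0,0],[0,0,1],15],[[0,0,0],[0,0,1],15]]' |grep grasp
python3 -m jog '[[[0,0,0],[0,0,1],15],[[0,0,0],[0,0,1],15],[[0,0,0],[0,0,1],15],[[0,0,0],[0,0,1],15],[[0,0,0],[0,0,1],15],[[0,0,0],[0,0,1],15],[[0,0,0],[0,0,1],15],[[0,0,0],[0,0,1],15],[[0,0,0],[0,0,1],15],[[0,0,0],[0,0,1],15]]' |grep grasp
python3 -m jog '[[[0,0,0],[0,0,1],15],[[0,0,0],[0,0,1],15],[[0,0,0],[0,0,1],15],[[0,0,0],[0,0,1],15],[[0,0,0],[0,0,1],15],[[0,0,0],[0,0,1],15],[[0,0,0],[0,0,1],15],[[0,0,0],[0,0,1],15],[[0,0,0],[0,0,1],15],[[0,0,0],[0,0,1],15]]' |grep grasp
python3 -m jog '[[[0,0,0],[0,0,1],15],[[0,0,0],[0,0,1],15],[[0,0,0],[0,0,1],15],[[0,0,0],[0,0,1],15],[[0,0,0],[0,0,1],15],[[0,0,0],[0,0,1],15],[[0,0,0],[0,0,1],15],[[0,0,0],[0,0,1],15],[[0,0,0],[0,0,1],15],[[0,0,0],[0,0,1],15]]' |grep grasp
python3 -m jog '[[[0,0,0],[0,0,0.95],15],[[0,0,0],[0,0,0.95],15],[[0,0,0],[0,0,0.95],15],[[0,0,0],[0,0,0.95],15],[[0,0,0],[0,0,0],15],[[0,0,0],[0,0,0],15],[[0,0,0],[0,0,0],15],[[0,0,0],[0,0,0],15],[[0,0,0],[0,0,0],15],[[0,0,0],[0,0,0],15]]'
python3 - <<'E'
from stub import *; from nav import *
print(V(-50)); snap('wrist','w16'); go(*V(-50,40),-.05)
ci,im=load('w16'); p,M,b=where(); g=im.max(2)>75; m=comp(g,proj(ci,[p+[50,0,37]])[0]); p0=np.r_[p+[0,0,36],b+np.pi]; print(m.sum(),fit([(ci,m)],COL,p0,(0,1,2,3)))
E
```

```text
grasp_force: 78.4
grasp_force: 78.4
grasp_force: 78.4
grasp_force: 78.4
clock: 40.9
ee_pos: [469.6, -238.3, 115.2]
tcp_rot: [-0.0, 1.0, -0.025, -0.0]
ft_force: [0.6, -0.3, -2.0]
width: 21.0
grasp_force: 78.4
[467.70104154 -14.23751302  41.        ]
at [ 469.7 -238.3  115.2] ang -0.0493 tilt 0.0 | shift now [-0.26  -4.475  1.504] turn az 0.01 | after turn [-0.263 -4.474  1.504]
19000 (array([ 467.29152129, -238.7661402 ,  140.00057455,    3.09214856]), np.float64(0.8065220556121706))
```

```bash
python3 -m jog '[[[-0.03,-0.5,0],[0,0,0],15],[[-0.03,-0.6,0],[0,0,0],15],[[-0.03,-0.6,0],[0,0,0],15],[[-0.03,-0.6,0],[0,0,0],15],[[-0.03,-0.6,0],[0,0,0],15],[[-0.03,-0.6,0.2],[0,0,0],15],[[-0.03,-0.5,0.3],[0,0,0],15],[[-0.03,-0.475,0.4],[0,0,0],15],[[-0.02,0,0.4],[0,0,0],15],[[0,0,0.3],[0,0,0],15]]' |grep -E "ee_|for"
python3 -c "
import time
from nav import *; go(467.2,-14.2,5.2,-.05)"
```

```text
ee_pos: [467.1, -13.2, 34.0]
ft_force: [-0.1, 0.3, -2.5]
grasp_force: 78.8
at [467.1 -13.2  34. ] ang -0.0476 tilt 0.05 | shift now [0.004 0.02  0.576] turn az 0.04 | after turn [0.004 0.02  0.576]
```

```bash
python3 -m jog '[[[0,0.01,0.2],[0,0,0],15],[[0,0,0.2],[0,0,0],15],[[0,0,0.1],[0,0,0],15],[[0,0,0.05],[0,0,0],15],[[0,0,0.03],[0,0,0],15],[[0,0,0],[0,0,0],15],[[0,0,0],[0,0,0],15],[[0,0,0],[0,0,0],15],[[0,0,0],[0,0,0],15],[[0,0,0],[0,0,0],15]]'
python3 -m jog '[[[0,0,0.01],[0,0,0],15],[[0,0,0],[0,0,0],15],[[0,0,0],[0,0,0],30],[[0,0,0],[0,0,0],45],[[0,0,0],[0,0,0],45],[[0,0,0],[0,0,0],45],[[0,0,-0.5],[0,0,0],45],[[0,0,-0.6],[0,0,0],45],[[0,0,-0.6],[0,0,0],45],[[0,0,-0.5],[0,0,0],45]]'
python3 -c "
from nav import *; go(453.5,229.7,60,1.72)"
```

```text
clock: 42.95
ee_pos: [467.9, -14.7, 6.4]
tcp_rot: [0.0, 1.0, -0.025, 0.0]
ft_force: [-0.2, 0.1, -0.8]
width: 21.4
grasp_force: 78.8
clock: 43.95
ee_pos: [468.1, -14.7, 117.5]
tcp_rot: [0.0, 1.0, -0.025, 0.001]
ft_force: [0.6, -0.5, 0.1]
width: 45.2
grasp_force: 0.0
at [468.1 -14.7 117.5] ang -0.0496 tilt 0.07 | shift now [-0.535 -4.869  1.149] turn az -25.35 | after turn [4.878 0.437 1.149]
```

```bash
python3 -m jog '[[[-0.06,-0.4,0],[0,0,-1],45],[[0,-0.4,0],[0,0,-1],45],[[0,0,0],[0,0,-1],45],[[0,0,0],[0,0,-1],45],[[0,0,0],[0,0,-1],45],[[0,0,0],[0,0,-1],45],[[0,0,0],[0,0,-1],45],[[0,0,0],[0,0,-1],45],[[0,0,0],[0,0,-1],45],[[0,0,0],[0,0,-1],45]]' |grep -E "ee_"
python3 -m jog '[[[0,0,0],[0,0,-1],45],[[0,0,0],[0,0,-1],45],[[0,0,0],[0,0,-1],45],[[0,0,0],[0,0,-1],45],[[0,0,0],[0,0,-1],45],[[0,0,0],[0,0,-1],45],[[0,0,0],[0,0,-1],45],[[0,0,0],[0,0,-1],45],[[0,0,0],[0,0,-1],45],[[0,0,0],[0,0,-1],45]]' |grep -E "ee_"
python3 -m jog '[[[0,0,0],[0,0,-1],45],[[0,0,0],[0,0,-1],45],[[0,0,0],[0,0,-1],45],[[0,0,0],[0,0,-1],45],[[0,0,0],[0,0,-1],45],[[0,0,0],[0,0,-0.35],45],[[0,0,0],[0,0,0],45],[[0,0,0],[0,0,0],45],[[0,0,0],[0,0,0],45],[[0,0,0],[0,0,0],45]]' |grep -E "ee_"
python3 -c "
from nav import *; go(453.5,229.7,60,1.72)"
```

```text
ee_pos: [465.3, 25.4, 115.7]
ee_pos: [465.3, 25.4, 115.7]
ee_pos: [465.3, 25.4, 115.7]
at [465.3  25.4 115.7] ang 1.7196 tilt 0.0 | shift now [4.076 0.372 1.114] turn az -0.01 | after turn [4.076 0.374 1.114]
```

```bash
python3 -m jog '[[[0.55,0.05,0],[0,0,0],45],[[0.55,0.05,0],[0,0,0],45],[[0.55,0.05,0],[0,0,0],45],[[0.55,0.05,0],[0,0,0],45],[[0.55,0.05,0],[0,0,0],45],[[0.55,0.05,0],[0,0,0],45],[[0.55,0.05,0],[0,0,0],45],[[0.226,0.022,0],[0,0,0],45],[[0,0,0],[0,0,0],45],[[0,0,0],[0,0,0],45]]' |grep -E "ee_"; bash s.sh w17
cat > kp.py <<'E'
from fit import *
B=[]
for sx in(-30,30):
    a,b=sx-8,sx+8
    B.append(box(a,b,-38,38,0,34))
    for s in(-1,1):
        B.append(box(a,b,min(62*s,74*s),max(62*s,74*s),0,34))
        for y in(38,62): B.append(np.array([[x,s*q,z] for x in(a,b) for q,z in((y,0),(y,34),(50,12),(50,22))],float))
B.append(box(-22,22,-8,8,14,30))
E
python3 - <<'E'
from kp import *; from nav import *
ci,im=load('w17'); g=im.max(2); u=proj(ci,[[453.5,229.7,30]])[0]; print(u)
v=proj(ci,np.vstack(pose(B,(453.5,229.7,0,1.72)))); print(v.min(0),v.max(0))
for th in(60,75,90):
    m=comp(g>th,u); print(th,m.sum())
    if m.sum()<60000: print(fit([(ci,m)],B,(453.5,229.7,0,1.72)))
go(453.5,229.7,-15,1.72)
cv2.imwrite('pics/w17b.png',im)
E
```

```text
ee_pos: [453.3, 229.1, 115.5]
48.0 [453.4 228.8 115.6] [ 1.000e-04  6.525e-01  7.578e-01 -3.000e-04] [ 0.367 -0.059  1.847 -0.     1.354  0.218]
[284.99948887 201.90517605]
[174.95706027 141.93773949] [395.15989965 253.02502216]
60 80327
75 76687
90 47825
(array([453.58352369, 229.31159114,   0.        ,   1.72061209]), np.float64(0.20449997583256807))
at [453.4 228.8 115.6] ang 1.7197 tilt 0.04 | shift now [0.02  0.005 2.611] turn az -0.0 | after turn [0.02  0.005 2.611]
```

```bash
python3 - <<'E'
from kp import *; from nav import *
ci,im=load('w17'); g=im.max(2)
p0=(453.5,229.7,0,1.72)
d=cv2.dilate(sil(ci,B,p0,1),np.ones((25,25)))
for th in(50,60,75,90,110):
    m=((g>th)&(d>0)).astype(np.uint8); print(th,m.sum(),sil(ci,B,p0,1).sum(),fit([(ci,m)],B,p0))
E
```

```text
50 17933 14732 (array([452.97439281, 229.82531592,   0.        ,   1.72235851]), np.float64(0.8087157303214499))
60 15981 14732 (array([453.54998326, 229.91012624,   0.        ,   1.72048712]), np.float64(0.8852003396896472))
75 14388 14732 (array([453.58031733, 229.72992702,   0.        ,   1.7217471 ]), np.float64(0.8335134963278542))
90 11313 14732 (array([453.5988621 , 229.34315844,   0.        ,   1.72153014]), np.float64(0.6988406800903709))
110 8884 14732 (array([453.66724402, 229.10757554,   0.        ,   1.7310523 ]), np.float64(0.5466556428276147))
```

```bash
python3 -m jog '[[[0.015,0,0.3],[0,0,0],45],[[0,0,0.4],[0,0,0],45],[[0,0,0.5],[0,0,0],45],[[0,0,0.5],[0,0,0],45],[[0,0,0.4],[0,0,0],45],[[0,0,0.3],[0,0,0],45],[[0,0,0.2],[0,0,0],45],[[0,0,0],[0,0,0],45],[[0,0,0],[0,0,0],45],[[0,0,0],[0,0,0],45]]' 60
python3 -m jog '[[[0,0,0],[0,0,0],30],[[0,0,0],[0,0,0],24],[[0,0,0],[0,0,0],20],[[0,0,0],[0,0,0],17],[[0,0,0],[0,0,0],14],[[0,0,0],[0,0,0],8],[[0,0,0],[0,0,0],8],[[0,0,0],[0,0,0],8],[[0,0,0],[0,0,0],8],[[0,0,0],[0,0,0],8]]'
```

```text
clock: 49.0
ee_pos: [454.2, 230.6, -13.3]
tcp_rot: [0.0, 0.652, 0.758, 0.001]
ft_force: [0.1, -0.0, 0.2]
width: 45.2
grasp_force: 0.0
clock: 50.0
ee_pos: [453.5, 230.6, -14.0]
tcp_rot: [0.0, 0.652, 0.758, 0.0]
ft_force: [-1.3, -0.3, 5.0]
width: 15.4
grasp_force: 59.5
```

```bash
python3 -m jog '[[[0,0,-0.1],[0,0,0],8],[[0,0,-0.3],[0,0,0],8],[[0,0,-0.5],[0,0,0],8],[[0,0,-0.5],[0,0,0],8],[[0,0,-0.5],[0,0,0],8],[[0,0,-0.5],[0,0,0],8],[[0,0,-0.5],[0,0,-0.65],8],[[0,0,-0.2],[0,0,-1],8],[[0,0,0],[0,0,-1],8],[[0,0,0],[0,0,-1],8]]' 100 |grep -E "ee_|for"
python3 -m jog '[[[0,0,0],[0,0,-1],8],[[0,0,0],[0,0,-1],8],[[0,0,0],[0,0,-1],8],[[0,0,0],[0,0,-1],8],[[0,0,0],[0,0,-1],8],[[0,0,0],[0,0,-1],8],[[0,0,0],[0,0,-1],8],[[0,0,0],[0,0,-1],8],[[0,0,0],[0,0,-1],8],[[0,0,0],[0,0,-1],8]]'|grep -E "ee_|for"
python3 -m jog '[[[0,0,0],[0,0,-1],8],[[0,0,0],[0,0,-1],8],[[0,0,0],[0,0,-1],8],[[0,0,0],[0,0,-1],8],[[0,0,0],[0,0,-1],8],[[0,0,0],[0,0,-1],8],[[0,0,0],[0,0,0],8],[[0,0,0],[0,0,0],8],[[0,0,0],[0,0,0],8],[[0,0,0],[0,0,0],8]]'|grep -E "ee_|for"
python3 -c "
from nav import *; go(469.2,35.7,100,3.0916)"
```

```text
ee_pos: [453.2, 230.4, 140.9]
ft_force: [-0.4, -0.5, -3.1]
grasp_force: 97.9
ee_pos: [452.7, 230.2, 140.1]
ft_force: [-0.3, 0.5, -2.1]
grasp_force: 97.9
ee_pos: [453.2, 230.4, 140.6]
ft_force: [0.2, -0.5, -2.4]
grasp_force: 97.9
at [453.2 230.4 140.6] ang 3.091 tilt 0.01 | shift now [-0.517 -3.873  0.812] turn az -0.01 | after turn [-0.515 -3.874  0.812]
```

```bash
python3 -m jog '[[[-0.06,-0.45,0],[0,0,0],8],[[-0.06,-0.45,0],[0,0,0],8],[[-0.06,-0.45,0],[0,0,0],8],[[-0.06,-0.45,0],[0,0,0],8],[[-0.06,-0.45,0],[0,0,0],8],[[-0.06,-0.45,0],[0,0,0],8],[[-0.06,-0.45,0],[0,0,0],8],[[-0.06,-0.45,0],[0,0,0],8],[[-0.04,-0.27,0],[0,0,0],8],[[0,0,0],[0,0,0],8]]' |grep -E "ee_|for"
bash s.sh w18
python3 - <<'E'
from stub import *; from nav import *; from kp import B
go(469.2,35.7,32,3.0916)
for y in(50,-50): check('w18',y)
ci,im=load('w18'); g=im.max(2); p=where()[0]; p0=np.r_[p+[1,0,14],3.0916]
P=np.array([[-38,y,34] for y in(-74,-62,-38,38,62,74)])
im2=im.copy()
E
```

```text
ee_pos: [469.8, 34.6, 140.8]
ft_force: [-0.6, 0.7, -3.5]
grasp_force: 98.2
54.05 [469.7  35.5 140.7] [0.000e+00 2.580e-02 9.997e-01 2.000e-04] [-0.034 -0.186  1.917  0.     1.411 -1.553]
at [469.7  35.5 140.7] ang 3.09 tilt 0.02 | shift now [1.000e-02 2.000e-03 2.174e+00] turn az -0.02 | after turn [1.000e-02 2.000e-03 2.174e+00]
w18 stub width mm 15.3 dy -0.6 dx -1.0
w18 stub width mm 15.9 dy -0.4 dx 0.9
```

```bash
python3 -m jog '[[[0.01,0,0.3],[0,0,0],8],[[0,0,0.4],[0,0,0],8],[[0,0,0.4],[0,0,0],8],[[0,0,0.4],[0,0,0],8],[[0,0,0.3],[0,0,0],8],[[0,0,0.1],[0,0,0],8],[[0,0,0],[0,0,0],8],[[0,0,0],[0,0,0],8],[[0,0,0],[0,0,0],8],[[0,0,0],[0,0,0],8]]'
python3 -m jog '[[[0,0,0.05],[0,0,0],8],[[0,0,0.05],[0,0,0],8],[[0,0,0.05],[0,0,0],8],[[0,0,0.04],[0,0,0],8],[[0,0,0.03],[0,0,0],8],[[0,0,0.02],[0,0,0],8],[[0,0,0],[0,0,0],8],[[0,0,0],[0,0,0],8],[[0,0,0],[0,0,0],8],[[0,0,0],[0,0,0],8]]'
```

```text
clock: 55.05
ee_pos: [469.9, 36.0, 46.6]
tcp_rot: [0.001, 0.025, 1.0, -0.0]
ft_force: [0.3, 0.3, -2.6]
width: 13.6
grasp_force: 98.1
clock: 56.05
ee_pos: [469.2, 35.9, 33.8]
tcp_rot: [0.0, 0.025, 1.0, 0.0]
ft_force: [0.1, -0.0, -2.6]
width: 13.9
grasp_force: 98.1
```

```bash
python3 -m jog '[[[0,0,0.02],[0,0,0],8],[[0,0,0.02],[0,0,0],8],[[0,0,0],[0,0,0],8],[[0,0,0],[0,0,0],8],[[0,0,0],[0,0,0],8],[[0,0,0],[0,0,0],8],[[0,0,0],[0,0,0],8],[[0,0,0],[0,0,0],8],[[0,0,0],[0,0,0],8],[[0,0,0],[0,0,0],8]]'
python3 -m jog '[[[0,0,0],[0,0,0],15],[[0,0,0],[0,0,0],20],[[0,0,0],[0,0,0],28],[[0,0,0],[0,0,0],36],[[0,0,0],[0,0,0],40],[[0,0,0],[0,0,0],40],[[0,0,0],[0,0,0],40],[[0,0,-0.3],[0,0,0],40],[[0,0,-0.6],[0,0,0],40],[[0,0,-0.7],[0,0,0],40]]'
python3 -m jog '[[[0,0,-0.5],[0,0,0],60],[[0,0,0],[0,0,0],60],[[0,0,0],[0,0,0],60],[[0,0,0],[0,0,0],60],[[0,0,0],[0,0,0],60],[[0,0,0],[0,0,0],60],[[0,0,0],[0,0,0],60],[[0,0,0],[0,0,0],60],[[0,0,0],[0,0,0],60],[[0,0,0],[0,0,0],60]]' | grep ee_
bash s.sh w19
python3 - <<'E'
from kp import *; from nav import *
ci,im=load('w19')
for q in pose(B,(470.2,35.7,46,-.05)):
    h=cv2.convexHull(proj(ci,q).astype(np.float32)); cv2.polylines(im,[np.round(h*8).astype(np.int32)],True,(0,0,255),1,shift=3)
cv2.imwrite('pics/w19o.png',im); go(477.7,-329,60,2.859)
E
```

```text
clock: 57.05
ee_pos: [469.6, 35.6, 32.2]
tcp_rot: [0.0, 0.025, 1.0, -0.0]
ft_force: [-2.1, -3.7, 5.3]
width: 13.3
grasp_force: 99.0
clock: 58.05
ee_pos: [467.7, 36.0, 111.2]
tcp_rot: [-0.002, 0.025, 1.0, 0.0]
ft_force: [0.4, 0.6, 1.0]
width: 40.3
grasp_force: 0.0
ee_pos: [469.1, 35.9, 136.7]
59.1 [469.2  35.9 136.7] [ 0.      0.0248  0.9997 -0.    ] [-0.033 -0.185  1.922 -0.     1.404 -1.554]
at [469.2  35.9 136.7] ang 3.0921 tilt 0.01 | shift now [-0.532 -7.281  1.535] turn az 3.34 | after turn [-2.199 -6.962  1.535]
```

View pics/w19o.png

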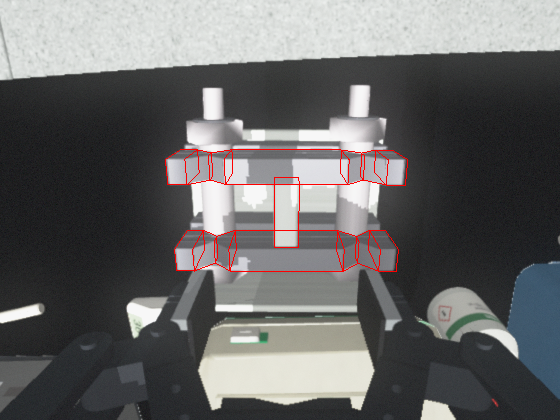

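```bash
python3 -m jog '[[[0,0,0],[0,0,0.84],60],[[0,0,0],[0,0,0.84],60],[[0,0,0],[0,0,0.83],60],[[0,0,0],[0,0,0.83],60],[[-0.22,-0.696,0],[0,0,0],60],[[-0.22,-0.696,0],[0,0,0],60],[[-0.22,-0.696,0],[0,0,0],60],[[-0.22,-0.696,0],[0,0,0],60],[[-0.22,-0.696,0],[0,0,0],60],[[-0.22,-0.696,0],[0,0,0],60]]' |grep -E "ee_"
python3 -m jog '[[[-0.22,-0.696,0.1],[0,0,0],60],[[-0.22,-0.696,0.2],[0,0,0],60],[[-0.22,-0.696,0.3],[0,0,0],60],[[-0.22,-0.696,0.3],[0,0,0],60],[[0,0,0.3],[0,0,0],60],[[0,0,0.3],[0,0,0],60],[[0,0,0],[0,0,0],60],[[0,0,0],[0,0,0],60],[[0,0,0],[0,0,0],60],[[0,0,0],[0,0,0],60]]' |grep -E "ee_"; bash s.sh w20
python3 - <<'E'
from fit import *; from nav import *
ci,im=load('w20'); g=im.max(2)>75; p0=(477.7,-329,17,2.859); m=comp(g,proj(ci,[np.array(p0[:3])-[50,-14,0]])[0]); print(m.sum())
p,i=fit([(ci,m)],COL,p0); print(p,i); go(p[0],p[1],-20,p[3])
E
```

```text
ee_pos: [474.2, -184.5, 136.9]
ee_pos: [478.6, -328.8, 63.0]
61.15 [ 478.5 -328.9   62.9] [ 8.000e-04  1.405e-01  9.901e-01 -5.000e-04] [-0.691  0.188  1.691  0.     1.261 -1.979]
10616
[ 477.39449466 -328.9484801    17.            2.8594902 ] 0.9705909877871882
at [ 478.5 -328.9   62.9] ang 2.8596 tilt 0.11 | shift now [ 0.023 -0.005  1.657] turn az 0.0 | after turn [ 0.023 -0.005  1.657]
```

```bash
python3 -m jog '[[[0.02,0,0.2],[0,0,0],60],[[0,0,0.3],[0,0,0],60],[[0,0,0.4],[0,0,0],60],[[0,0,0.3],[0,0,0],60],[[0,0,0.25],[0,0,0],60],[[0,0,0.13],[0,0,0],45],[[0,0,0.07],[0,0,0],36],[[0,0,0],[0,0,0],30],[[0,0,0],[0,0,0],26],[[0,0,0],[0,0,0],20]]' 60
python3 -m jog '[[[0,0,0],[0,0,0],15],[[0,0,0],[0,0,0],15],[[0,0,0],[0,0,0],15],[[0,0,-0.1],[0,0,0],15],[[0,0,-0.3],[0,0,0],15],[[0,0,-0.6],[0,0,0],15],[[0,0,-0.6],[0,0,-0.83],15],[[0,0,-0.6],[0,0,-0.83],15],[[0,0,-0.6],[0,0,-0.83],15],[[0,0,-0.5],[0,0,-0.84],15]]' 80
python3 -c "
from stub import *; from nav import *; t=V(50); print(t); go(t[0],t[1],120,3.0916)"
```

```text
clock: 62.15
ee_pos: [477.4, -329.2, -19.7]
tcp_rot: [0.001, 0.141, 0.99, -0.0]
ft_force: [-1.0, 0.1, 3.5]
width: 22.1
grasp_force: 58.9
clock: 63.15
ee_pos: [476.9, -328.8, 147.1]
tcp_rot: [0.001, 0.024, 1.0, -0.001]
ft_force: [0.0, -0.4, -1.8]
width: 21.1
grasp_force: 78.5
[472.69895846  85.63751302  41.        ]
at [ 476.9 -328.8  147.1] ang 3.0937 tilt 0.1 | shift now [0.482 8.277 0.533] turn az 0.03 | after turn [0.499 8.276 0.533]
```

```bash
python3 -m jog '[[[0.04,0.7,0],[0,0,0],15],[[0.04,0.8,0],[0,0,0],15],[[0.04,0.8,0],[0,0,0],15],[[0.04,0.8,0],[0,0,0],15],[[0.04,0.8,0],[0,0,0],15],[[0.04,0.8,0],[0,0,0],15],[[0.04,0.8,0],[0,0,0],15],[[0.04,0.8,0],[0,0,0],15],[[0.04,0.8,0],[0,0,0],15],[[0.04,0.7,0],[0,0,0],15]]' |grep -E "ee_|for"
python3 -m jog '[[[0.04,0.4,0],[0,0,0],15],[[0.03,0.076,0],[0,0,0],15],[[0,0,0.3],[0,0,0],15],[[0,0,0.4],[0,0,0],15],[[0,0,0.4],[0,0,0],15],[[0,0,0.3],[0,0,0],15],[[0,0,0],[0,0,0],15],[[0,0,0],[0,0,0],15],[[0,0,0],[0,0,0],15],[[0,0,0],[0,0,0],15]]' |grep -E "ee_|for"
python3 -c "
from stub import *; from nav import *; t=V(50); go(t[0],t[1],48.3,3.0916)"
```

```text
ee_pos: [476.0, 63.8, 145.2]
ft_force: [1.2, -0.3, -1.3]
grasp_force: 78.8
ee_pos: [475.0, 85.6, 75.3]
ft_force: [-0.1, -0.0, -2.3]
grasp_force: 78.8
at [475.   85.6  75.3] ang 3.091 tilt 0.11 | shift now [ 0.046 -0.001  0.54 ] turn az -0.01 | after turn [ 0.046 -0.001  0.54 ]
```

```bash
python3 -m jog '[[[0.03,0,0.15],[0,0,0],15],[[0.015,0,0.15],[0,0,0],15],[[0,0,0.1],[0,0,0],15],[[0,0,0.06],[0,0,0],15],[[0,0,0.04],[0,0,0],15],[[0,0,0.02],[0,0,0],15],[[0,0,0],[0,0,0],15],[[0,0,0],[0,0,0],15],[[0,0,0],[0,0,0],15],[[0,0,0],[0,0,0],15]]'
python3 -c "
from stub import *; from nav import *; t=V(50); go(t[0],t[1],48.3,3.0916)"
```

```text
clock: 66.15
ee_pos: [471.9, 85.8, 48.3]
tcp_rot: [0.0, 0.025, 1.0, -0.0]
ft_force: [-1.8, -2.2, -0.5]
width: 21.4
grasp_force: 78.9
at [471.9  85.8  48.3] ang 3.0912 tilt 0.01 | shift now [-0.017 -0.002  0.   ] turn az -0.01 | after turn [-0.017 -0.002  0.   ]
```

```bash
python3 -m jog '[[[0,0,0.01],[0,0,0],15],[[0,0,0],[0,0,0],22],[[0,0,0],[0,0,0],28],[[0,0,0],[0,0,0],36],[[0,0,0],[0,0,0],45],[[0,0,0],[0,0,0],45],[[0,0,-0.4],[0,0,0],45],[[0,0,-0.6],[0,0,0],45],[[0,0,-0.6],[0,0,0],45],[[0,0,-0.3],[0,0,0],60]]'; bash s.sh w21
python3 -c "
from stub import *; from nav import *; check('w21',50,85); check('w21',-50,41); go(454,-413.8,60,3.118)"
```

```text
clock: 67.15
ee_pos: [473.3, 86.1, 145.6]
tcp_rot: [0.002, 0.025, 1.0, 0.0]
ft_force: [0.7, 0.2, -0.4]
width: 58.1
grasp_force: 0.0
67.2 [474.2  86.2 147.3] [3.100e-03 2.510e-02 9.997e-01 3.000e-04] [ 0.073 -0.167  1.887  0.     1.415 -1.447]
w21 stub width mm 14.7 dy -0.4 dx -0.8
w21 stub width mm 15.8 dy -0.2 dx 1.8
at [474.2  86.2 147.3] ang 3.0914 tilt 0.36 | shift now [ -0.086 -10.009   1.738] turn az -0.38 | after turn [  0.18  -10.007   1.738]
```

```bash
python3 -m jog '[[[0,0,0],[0,0,-0.38],60],[[0.02,-0.8,0],[0,0,0],60],[[0.02,-0.9,0],[0,0,0],60],[[0.02,-0.9,0],[0,0,0],60],[[0.02,-0.9,0],[0,0,0],60],[[0.02,-0.9,0],[0,0,0],60],[[0.02,-0.9,0],[0,0,0],60],[[0.02,-0.9,0],[0,0,0],60],[[0.02,-0.9,0],[0,0,0],60],[[0.02,-0.9,0],[0,0,0],60]]' |grep -E "ee_"
python3 -m jog '[[[0,-0.9,0.2],[0,0,0],60],[[0,-0.7,0.3],[0,0,0],60],[[0,-0.407,0.4],[0,0,0],60],[[0,0,0.4],[0,0,0],60],[[0,0,0.4],[0,0,0],60],[[0,0,0],[0,0,0],60],[[0,0,0],[0,0,0],60],[[0,0,0],[0,0,0],60],[[0,0,0],[0,0,0],60],[[0,0,0],[0,0,0],60]]' |grep -E "ee_"; bash s.sh w22
python3 - <<'E'
from fit import *; from nav import *
ci,im=load('w22'); g=im.max(2)>75; p0=(454,-413.8,17,-.023); m=comp(g,proj(ci,[np.array(p0[:3])-[40,0,0]])[0]); print(m.sum())
p,i=fit([(ci,m)],COL,p0); print(p,i); go(p[0],p[1],-20,p[3]+np.pi)
E
```

```text
ee_pos: [451.8, -314.8, 139.9]
ee_pos: [451.6, -414.6, 58.9]
69.25 [ 451.5 -414.4   58.7] [ 6.000e-04  1.170e-02  9.999e-01 -6.000e-04] [-0.826  0.274  1.598  0.     1.267 -2.374]
10270
[ 4.53671945e+02 -4.14135853e+02  1.70000000e+01 -2.43756085e-02] 0.9697674982422964
at [ 451.5 -414.4   58.7] ang 3.1182 tilt 0.1 | shift now [-0.042  0.009  1.575] turn az 0.01 | after turn [-0.042  0.009  1.575]
```

```bash
python3 -m jog '[[[-0.04,0.01,0.2],[0,0,0],60],[[0,0,0.3],[0,0,0],60],[[0,0,0.4],[0,0,0],60],[[0,0,0.3],[0,0,0],60],[[0,0,0.2],[0,0,0],60],[[0,0,0.1],[0,0,0],45],[[0,0,0.07],[0,0,0],36],[[0,0,0],[0,0,0],30],[[0,0,0],[0,0,0],26],[[0,0,0],[0,0,0],20]]' 60
python3 -m jog '[[[0,0,0],[0,0,0],15],[[0,0,0],[0,0,0],15],[[0,0,0],[0,0,0],15],[[0,0,-0.1],[0,0,0],15],[[0,0,-0.3],[0,0,0],15],[[0,0,-0.6],[0,0,0],15],[[0,0,-0.6],[0,0,0],15],[[0,0,-0.6],[0,0,0],15],[[0,0,-0.6],[0,0,0],15],[[0,0,-0.5],[0,0,0],15]]' 80
```

```text
clock: 70.25
ee_pos: [453.6, -414.3, -19.7]
tcp_rot: [0.001, 0.012, 1.0, -0.001]
ft_force: [0.0, -0.1, 3.1]
width: 22.1
grasp_force: 59.3
clock: 71.25
ee_pos: [453.1, -413.8, 147.2]
tcp_rot: [0.001, 0.012, 1.0, -0.001]
ft_force: [-0.1, -0.8, -1.7]
width: 21.4
grasp_force: 78.5
```

```bash

python3 -m jog '[[[0,0,0],[0,0,1],15],[[0,0,0],[0,0,1],15],[[0,0,0],[0,0,1],15],[[0,0,0],[0,0,1],15],[[0,0,0],[0,0,1],15],[[0,0,0],[0,0,1],15],[[0,0,0],[0,0,1],15],[[0,0,0],[0,0,1],15],[[0,0,0],[0,0,1],15],[[0,0,0],[0,0,1],15]]' |grep grasp
python3 -m jog '[[[0,0,0],[0,0,1],15],[[0,0,0],[0,0,1],15],[[0,0,0],[0,0,1],15],[[0,0,0],[0,0,1],15],[[0,0,0],[0,0,1],15],[[0,0,0],[0,0,1],15],[[0,0,0],[0,0,1],15],[[0,0,0],[0,0,1],15],[[0,0,0],[0,0,1],15],[[0,0,0],[0,0,1],15]]' |grep grasp
python3 -m jog '[[[0,0,0],[0,0,1],15],[[0,0,0],[0,0,1],15],[[0,0,0],[0,0,1],15],[[0,0,0],[0,0,1],15],[[0,0,0],[0,0,1],15],[[0,0,0],[0,0,1],15],[[0,0,0],[0,0,1],15],[[0,0,0],[0,0,1],15],[[0,0,0],[0,0,1],15],[[0,0,0],[0,0,1],15]]' |grep grasp
python3 -m jog '[[[0,0,0],[0,0,1],15],[[0,0,0],[0,0,1],15],[[0,0,0],[0,0,1],15],[[0,0,0],[0,0,1],15],[[0,0,0],[0,0,1],15],[[0,0,0],[0,0,1],15],[[0,0,0],[0,0,1],15],[[0,0,0],[0,0,1],15],[[0,0,0],[0,0,1],15],[[0,0,0],[0,0,1],15]]' |grep grasp
python3 -m jog '[[[0,0,0],[0,0,1],15],[[0,0,0],[0,0,1],15],[[0,0,0],[0,0,1],15],[[0,0,0],[0,0,1],15],[[0,0,0],[0,0,1],15],[[0,0,0],[0,0,0.4],15],[[0,0,0],[0,0,0],15],[[0,0,0],[0,0,0],15],[[0,0,0],[0,0,0],15],[[0,0,0],[0,0,0],15]]'
python3 -c "
from stub import *; from nav import *; t=V(-50); go(t[0],t[1],48.7,-.05)"
```

```text
grasp_force: 78.4
grasp_force: 78.4
grasp_force: 78.4
grasp_force: 78.4
clock: 76.25
ee_pos: [452.9, -413.6, 144.2]
tcp_rot: [-0.0, 1.0, -0.026, -0.0]
ft_force: [-0.6, 0.1, -1.2]
width: 21.2
grasp_force: 78.4
at [ 452.9 -413.6  144.2] ang -0.051 tilt 0.01 | shift now [-0.111 -7.991  1.911] turn az -0.01 | after turn [-0.103 -7.991  1.911]
```

```bash
python3 -m jog '[[[-0.01,-0.7,0],[0,0,0],15],[[-0.01,-0.8,0],[0,0,0],15],[[-0.01,-0.8,0],[0,0,0],15],[[-0.01,-0.8,0],[0,0,0],15],[[-0.01,-0.8,0],[0,0,0],15],[[-0.01,-0.8,0],[0,0,0],15],[[-0.01,-0.8,0],[0,0,0],15],[[-0.01,-0.8,0],[0,0,0],15],[[-0.01,-0.8,0],[0,0,0],15],[[-0.01,-0.7,0],[0,0,0],15]]' |grep -E "ee_|for"
python3 -m jog '[[[-0.01,-0.19,0],[0,0,0],15],[[0,0,0.1],[0,0,0],15],[[0,0,0.3],[0,0,0],15],[[0,0,0.4],[0,0,0],15],[[0,0,0.3],[0,0,0],15],[[0,0,0.2],[0,0,0],15],[[0,0,0],[0,0,0],15],[[0,0,0],[0,0,0],15],[[0,0,0],[0,0,0],15],[[0,0,0],[0,0,0],15]]' |grep -E "ee_|for"
python3 -c "
from stub import *; from nav import *; t=V(-50); go(t[0],t[1],48.3,-.05)"
```

```text
ee_pos: [467.9, -22.0, 144.4]
ft_force: [1.2, -0.2, -1.5]
grasp_force: 78.7
ee_pos: [468.8, -14.6, 80.1]
ft_force: [-0.4, -1.4, -1.9]
grasp_force: 78.8
at [468.8 -14.6  80.1] ang -0.0517 tilt 0.1 | shift now [-0.024 -0.006  0.636] turn az -0.02 | after turn [-0.024 -0.006  0.636]
```

```bash
python3 -m jog '[[[-0.015,0,0.2],[0,0,0],15],[[-0.01,0,0.2],[0,0,0],15],[[0,0,0.1],[0,0,0],15],[[0,0,0.06],[0,0,0],15],[[0,0,0.04],[0,0,0],15],[[0,0,0.03],[0,0,0],15],[[0,0,0.005],[0,0,0],15],[[0,0,0],[0,0,0],15],[[0,0,0],[0,0,0],15],[[0,0,0],[0,0,0],15]]'
python3 -m jog '[[[0,0,0.01],[0,0,0],15],[[0,0,0],[0,0,0],22],[[0,0,0],[0,0,0],28],[[0,0,0],[0,0,0],36],[[0,0,0],[0,0,0],45],[[0,0,0],[0,0,0],45],[[0,0,-0.4],[0,0,0],45],[[0,0,-0.6],[0,0,0],45],[[0,0,-0.6],[0,0,0],45],[[0,0,-0.5],[0,0,0],60]]'
python3 -c "
from nav import *; go(449.3,354.7,120,.0155)"
```

```text
clock: 79.25
ee_pos: [466.9, -14.5, 48.1]
tcp_rot: [0.0, 1.0, -0.026, 0.0]
ft_force: [-5.0, -1.0, 5.0]
width: 21.5
grasp_force: 79.7
clock: 80.25
ee_pos: [467.2, -14.3, 153.6]
tcp_rot: [0.0, 1.0, -0.026, 0.001]
ft_force: [1.1, -0.3, -0.1]
width: 58.1
grasp_force: 0.0
at [467.2 -14.3 153.6] ang -0.0516 tilt 0.06 | shift now [-0.738 -7.352  0.671] turn az -0.96 | after turn [-0.243 -7.385  0.671]
```

```bash
python3 -m jog '[[[0,0,0],[0,0,-0.96],50],[[-0.027,-0.8,0],[0,0,0],50],[[-0.027,-0.82,0],[0,0,0],50],[[-0.027,-0.82,0],[0,0,0],50],[[-0.027,-0.82,0],[0,0,0],50],[[-0.027,-0.82,0],[0,0,0],50],[[-0.027,-0.82,0],[0,0,0],50],[[-0.027,-0.82,0],[0,0,0],50],[[-0.027,-0.82,0],[0,0,0],50],[[-0.027,-0.82,0],[0,0,0],50]]' |grep -E "ee_"
python3 -m jog '[[[0,0,0.3],[0,0,0],50],[[0,0,0],[0,0,0],50],[[0,0,0],[0,0,0],50],[[0,0,0],[0,0,0],50],[[0,0,0],[0,0,0],50],[[0,0,0],[0,0,0],50],[[0,0,0],[0,0,0],50],[[0,0,0],[0,0,0],50],[[0,0,0],[0,0,0],50],[[0,0,0],[0,0,0],50]]' |grep -E "ee_"; bash s.sh w23
python3 - <<'E'
from fit import *; from nav import *
CH=[box(-40,40,-31,31,10,20),box(-25,25,-7,7,20,62)]
ci,im=load('w23'); g=im.max(2); p0=(449.3,354.7,0,.0155)
for th in(90,110,130):
    m=comp(g>th,proj(ci,[[449,355,62]])[0]); print(th,m.sum())
    if m.sum()<40000: print(fit([(ci,m)],CH,p0))
h=cv2.cvtColor(im,cv2.COLOR_BGR2HSV); y=cv2.inRange(h,(18,90,60),(35,255,255)); v,u=np.nonzero(y); print('tape px',len(u),u.mean() if len(u) else 0,v.mean() if len(u) else 0)
if len(u): print(on_z(ci,[[np.median(u),np.median(v)]],12))
E
```

```text
ee_pos: [448.6, 355.3, 151.8]
ee_pos: [449.0, 353.5, 137.0]
82.3 [449.  353.5 136.9] [ 0.      1.      0.0077 -0.    ] [ 0.577  0.095  1.651 -0.     1.395  2.133]
90 35973
(array([4.48905188e+02, 3.54660217e+02, 0.00000000e+00, 1.21699916e-02]), np.float64(0.21993817082913614))
110 8333
(array([4.48349408e+02, 3.54177431e+02, 0.00000000e+00, 1.97534741e-02]), np.float64(0.9430945336082968))
130 7943
(array([4.48272218e+02, 3.54238589e+02, 0.00000000e+00, 2.00446030e-02]), np.float64(0.9737398879900435))
tape px 6895 179.32342277012327 191.0208846990573
[[446.48675674 440.18916926  12.        ]]
```

```bash
python3 -c "
from nav import *; go(448.5,354.3,12,.02)"
python3 -m jog '[[[0,-0.015,0.4],[0,0,0],45],[[0,0,0.5],[0,0,0],45],[[0,0,0.5],[0,0,0],45],[[0,0,0.5],[0,0,0],45],[[0,0,0.4],[0,0,0],45],[[0,0,0.2],[0,0,0],45],[[0,0,0],[0,0,0],45],[[0,0,0],[0,0,0],35],[[0,0,0],[0,0,0],28],[[0,0,0],[0,0,0],22]]' 50
python3 -m jog '[[[0,0,0],[0,0,0],16],[[0,0,0],[0,0,0],12],[[0,0,0],[0,0,0],8],[[0,0,0],[0,0,0],5],[[0,0,0],[0,0,0],5],[[0,0,0],[0,0,0],5],[[0,0,0],[0,0,0],5],[[0,0,0],[0,0,0],5],[[0,0,0],[0,0,0],5],[[0,0,0],[0,0,0],5]]' 60
```

```text
at [449.  353.5 136.9] ang 0.0154 tilt 0.0 | shift now [-0.009 -0.017  2.498] turn az -0.07 | after turn [-0.009 -0.017  2.498]
clock: 83.3
ee_pos: [450.0, 354.8, 13.4]
tcp_rot: [-0.001, 1.0, 0.008, 0.001]
ft_force: [1.1, 0.4, -0.1]
width: 21.9
grasp_force: 0.0
clock: 84.3
ee_pos: [449.6, 354.6, 12.9]
tcp_rot: [-0.0, 1.0, 0.008, 0.001]
ft_force: [-0.8, 0.3, 5.6]
width: 13.0
grasp_force: 59.4
```

```bash
python3 -m jog '[[[0,0,-0.1],[0,0,0],5],[[0,0,-0.3],[0,0,0],5],[[0,0,-0.5],[0,0,0],5],[[0,0,-0.5],[0,0,0],5],[[0,0,-0.5],[0,0,0],5],[[0,0,-0.5],[0,0,0],5],[[0,0,-0.5],[0,0,0.48],5],[[0,0,-0.2],[0,0,0.48],5],[[0,0,0],[0,0,0],5],[[0,0,0],[0,0,0],5]]' 90
python3 -c "
from nav import *; go(471.3,35.7,100,-.05)"
```

```text
clock: 85.3
ee_pos: [448.9, 354.1, 167.0]
tcp_rot: [-0.0, 1.0, -0.025, 0.0]
ft_force: [0.7, -0.7, -1.4]
width: 12.2
grasp_force: 87.9
at [448.9 354.1 167. ] ang -0.0507 tilt 0.0 | shift now [0.771 6.337 1.34 ] turn az -0.01 | after turn [0.767 6.338 1.34 ]
```

```bash
python3 -m jog '[[[0.08,0.5,0],[0,0,0],5],[[0.08,0.7,0],[0,0,0],5],[[0.08,0.7,0],[0,0,0],5],[[0.08,0.7,0],[0,0,0],5],[[0.08,0.7,0],[0,0,0],5],[[0.08,0.7,0],[0,0,0],5],[[0.08,0.7,0],[0,0,0],5],[[0.08,0.7,0],[0,0,0],5],[[0.08,0.6,0],[0,0,0],5],[[0.05,0.337,0],[0,0,0],5]]' |grep -E "ee_|for"
python3 -m jog '[[[0,0,0.3],[0,0,0],5],[[0,0,0.4],[0,0,0],5],[[0,0,0.4],[0,0,0],5],[[0,0,0.1],[0,0,0],5],[[0,0,0],[0,0,0],5],[[0,0,0],[0,0,0],5],[[0,0,0],[0,0,0],5],[[0,0,0],[0,0,0],5],[[0,0,0],[0,0,0],5],[[0,0,0],[0,0,0],5]]' |grep -E "ee_|for|wid"
bash s.sh w24
python3 -c "
from nav import *; go(471.3,35.7,84,-.05)
from fit import *
im=load('w24')[1]; ci=load('w24')[0]
for q in pose([box(-16,16,-21,-13,0,10),box(-16,16,13,21,0,10),box(-40,40,-31,31,10,11),box(-25,25,-7,7,28,62)],np.r_[where()[0]+[-1.1,0,-12.9],-.05]):
    h=cv2.convexHull(proj(ci,q).astype(np.float32)); cv2.polylines(im,[np.round(h*8).astype(np.int32)],True,(0,0,255),1,shift=3)
from kp import B
for q in pose(B[:1]+B[7:8]+B[-1:],(470.2,35.7,46,-.05)):
    h=cv2.convexHull(proj(ci,q).astype(np.float32)); cv2.polylines(im,[np.round(h*8).astype(np.int32)],True,(0,255,0),1,shift=3)
cv2.imwrite('pics/w24o.png',im)"
```

```text
ee_pos: [470.0, 33.6, 165.5]
ft_force: [1.0, 0.0, -0.9]
grasp_force: 88.2
ee_pos: [471.3, 35.8, 107.3]
ft_force: [-0.9, -0.5, -1.5]
width: 12.1
grasp_force: 88.3
87.35 [471.2  35.8 107.2] [ 0.000e+00  9.997e-01 -2.590e-02  2.000e-04] [-0.033 -0.152  1.949  0.     1.344  1.59 ]
at [471.2  35.8 107.2] ang -0.0517 tilt 0.03 | shift now [0.001 0.001 0.464] turn az -0.02 | after turn [0.001 0.001 0.464]
```

View pics/w24o.png

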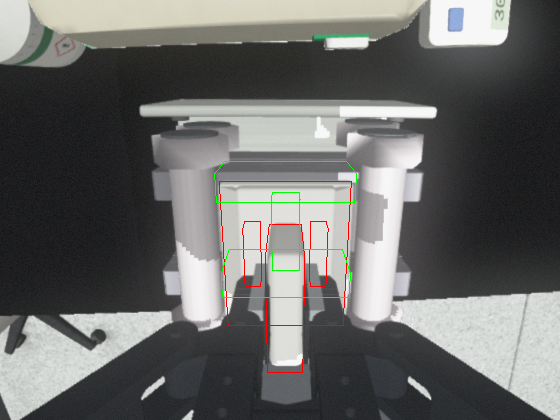

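```bash
python3 -m jog '[[[0,0,0.1],[0,0,0],5],[[0,0,0.1],[0,0,0],5],[[0,0,0.1],[0,0,0],5],[[0,0,0.06],[0,0,0],5],[[0,0,0.05],[0,0,0],5],[[0,0,0.03],[0,0,0],5],[[0,0,0.02],[0,0,0],5],[[0,0,0.01],[0,0,0],5],[[0,0,0],[0,0,0],5],[[0,0,0],[0,0,0],5]]'
```

```text
clock: 88.35
ee_pos: [471.2, 35.8, 83.6]
tcp_rot: [-0.0, 1.0, -0.026, 0.0]
ft_force: [-0.1, 0.1, -1.3]
width: 12.3
grasp_force: 88.3
```

```bash
python3 -m jog '[[[0,0,0.02],[0,0,0],5],[[0,0,0.01],[0,0,0],5],[[0,0,0.01],[0,0,0],5],[[0,0,0],[0,0,0],5],[[0,0,0],[0,0,0],5],[[0,0,0],[0,0,0],5],[[0,0,0],[0,0,0],5],[[0,0,0],[0,0,0],5],[[0,0,0],[0,0,0],5],[[0,0,0],[0,0,0],5]]'
```

```text
clock: 89.35
ee_pos: [471.5, 35.8, 82.7]
tcp_rot: [0.0, 1.0, -0.026, 0.0]
ft_force: [-4.8, 0.3, 8.2]
width: 12.0
grasp_force: 89.8
```

```bash
python3 -m jog '[[[0,0,0],[0,0,0],16],[[0,0,0],[0,0,0],22],[[0,0,0],[0,0,0],30],[[0,0,0],[0,0,0],34],[[0,0,0],[0,0,0],34],[[0,0,-0.2],[0,0,0],34],[[0,0,-0.4],[0,0,0],34],[[0,0,-0.6],[0,0,0],34],[[0,0,-0.6],[0,0,0],34],[[0,0,-0.4],[0,0,0],34]]'
python3 -m jog '[[[-0.6,0,0],[0,0,0],34],[[-0.6,0,0],[0,0,0],34],[[0,0,0],[0,0,0],34],[[0,0,0],[0,0,0],34],[[0,0,0],[0,0,0],34],[[0,0,0],[0,0,0],34],[[0,0,0],[0,0,0],34],[[0,0,0],[0,0,0],34],[[0,0,0],[0,0,0],34],[[0,0,0],[0,0,0],34]]' |grep ee_
bash s.sh w25; python3 - <<'E'
from fit import *
snap('scene','scene9')
CH=[box(-40,40,-31,31,10,20),box(-25,25,-7,7,20,62)]
ci,im=load('w25'); g=im.max(2)
F=[CH[1][CH[1][:,2]>50]]
F=[box(-25,25,-7,7,61,62)]
# top of fin: brightest patch near the expected place
p0=(470.2,35.7,70,-.05); d=cv2.dilate(sil(ci,[box(-25,25,-7,7,55,62)],p0,1),np.ones((25,25)))
for th in(150,180,200,220): 
    m=((g>th)&(d>0)).astype(np.uint8); v,u=np.nonzero(m); print(th,len(u),sil(ci,F,p0,1).sum(),fit([(ci,m)],F,p0))
# flat tape?
import io
ci,im=load('scene9'); h=cv2.cvtColor(im,cv2.COLOR_BGR2HSV); y=cv2.inRange(h,(18,90,60),(35,255,255)); y[200:]=0
n,l,s,c=cv2.connectedComponentsWithStats(y); print([(a.tolist(),b.round().tolist()) for a,b in zip(s,c) if 10<a[4]<900]); print(proj(ci,[[446,440,8],[470,36,100]]))
E
```

```text
clock: 90.35
ee_pos: [472.0, 35.8, 194.7]
tcp_rot: [0.0, 1.0, -0.026, 0.002]
ft_force: [0.6, 0.2, -0.2]
width: 34.0
grasp_force: 0.0
ee_pos: [411.2, 38.9, 191.3]
91.4 [411.2  38.9 191.4] [ 0.000e+00  9.997e-01 -2.580e-02 -1.000e-04] [-0.03  -0.394  1.991 -0.     1.545  1.592]
150 5097 2073 (array([ 4.76460059e+02,  3.90423205e+01,  7.00000000e+01, -1.59538418e-01]), np.float64(0.4107694571134324))
180 5049 2073 (array([ 4.76460059e+02,  3.90423205e+01,  7.00000000e+01, -1.59538418e-01]), np.float64(0.41467399376206737))
200 4818 2073 (array([ 4.76695153e+02,  4.03540776e+01,  7.00000000e+01, -2.24539210e-02]), np.float64(0.40809572301425656))
220 4251 2073 (array([ 4.76967681e+02,  4.25376021e+01,  7.00000000e+01, -5.19055691e-02]), np.float64(0.3890342271637235))
[([266, 145, 9, 5, 19], [270.0, 147.0]), ([160, 169, 16, 11, 118], [168.0, 174.0])]
[[166.59252954 173.69573426]
 [234.87990448 186.06783001]]
```

```bash
python3 - <<'E'
from fit import *
ci,im=load('w25'); gr=cv2.cvtColor(im,cv2.COLOR_BGR2GRAY); e=cv2.Canny(gr,15,40)
D=np.minimum(cv2.distanceTransform(255-e,cv2.DIST_L2,5),8)
def seg(a,b,n=30): t=np.linspace(0,1,n)[:,None]; return np.array(a)*(1-t)+np.array(b)*t
def rect(x,y,z): c=[(-x,-y,z),(x,-y,z),(x,y,z),(-x,y,z)]; return np.vstack([seg(c[i],c[(i+1)%4]) for i in range(4)])
P=np.vstack([rect(25,7,62.),rect(40,31,10.)[30:60]])
def cost(p): 
    u=proj(ci,pose([P],p)[0]); return cv2.remap(D.astype(np.float32),u[:,0].astype(np.float32),u[:,1].astype(np.float32),cv2.INTER_LINEAR).mean()
best=[]
for z in(66,70,74,78):
    b=min(((cost((470.2+dx,35.7+dy,z,-.05+da)),dx,dy,da) for dx in range(-12,13,1) for dy in range(-8,9,1) for da in(-.05,0,.05)))
    print(z,b)
E
```

```text
66 (np.float32(0.6048604), 1, 0, 0)
70 (np.float32(0.6760238), 1, 0, 0)
74 (np.float32(1.0113933), 1, 0, 0)
78 (np.float32(1.4351754), 1, 0, 0)
```

```bash
python3 -c "
from bench import job_done; print(job_done())"
```

```text
the job is handed in; nothing more can be done
None
```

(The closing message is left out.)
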